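Lay the microscope camera in its case and close the lid over the guide pins

ROBOT

A 7-joint arm with a two-finger parallel gripper is mounted at the origin on the work surface. World frame = base frame: x ahead of the robot, y to its left, z up, the work surface at z = 0. Lengths are in m, angles in rad, forces in N, time in s.
With the tool pointing down it reaches from about 0.4 to 0.85 m from the base axis. Payload 10.4 kg.
Tool frame: the origin (TCP) lies at the very end of the fingers, on their centre line; the grasp point (between the pads) lies 19 mm behind it; z points along the fingers, y is the line along which they close (so a half turn about z gives the same grasp; the last joint's range is limited). The gripper opens to 87 mm and grips with 3 to 60 N. Pads are 19 mm wide; open, the fingers measure 117 mm over their backs; the gripper's body (75 mm by 190 mm) begins 51 mm behind the grasp point.
Start: joints at [1.17, 0.332, -0.065, 1.46, 0.022, 1.35, -0.088], TCP at [0.231, -0.581, 0.223] pointing down, gripper open.
Joint ranges: [-2.6, 2.6], [-0.5, 2.12], [-1.47, 1.34], [0.16, 2.42], [-1.27, 4.41], [0.06, 2.06], [-2.6, 2.6]. Speed limits (rad/s): [2.22, 2.22, 2.79, 2.79, 3.14, 3.14, 3.14].

INTERFACE

Orientations are given as [roll, pitch, yaw] about the fixed x, y, z axes, in that order (R = Rz(yaw) Ry(pitch) Rx(roll)).
In Python, from rig import robot gives the robot as it stands.
- The arm moves only by the tool jog_arm, never from a script. Its argument "deltas" is a list of rows, each a list of 6 numbers: the shift along the tool's x, y, z each as a share of 0.02 m, from -1 to 1, then the turn, a rotation vector about the tool's x, y, z each as a share of 0.12 rad, from -1 to 1. A call has 1 to 8 rows; each row shifts and turns the commanded pose from where the row before left it, along the tool's axes as they then stand; what a row does not reach is not made up. A row lasts 1/12 s, in which the tool goes at most 41.7 mm and 7.16 degrees, less where a joint would pass 70% of its speed; a pose out of reach is approached as far as the arm can. A call with a number of a shift or a turn outside -1 to 1 is refused whole. A call with a gripper value outside its range is refused whole. "gripper" is the closure, from -1 (fully open) to 1 (shut), set as the call begins (left out, the last holds). The fingers move at their own pace and stop on an object; "force" is the grip in N (left out, the last holds). Time passes only in rows, so rows that do not move let the fingers close. It gives the time, the measured TCP pose, the force, the opening and the grip force at its end, in the units of the state.
- robot.get_state(): the state, without advancing time (a new reading comes with each control period).
- robot.grab_frame(name): name is "side" or "top" or "wrist"; returns the picture (420x560x3 uint8, red, green, blue); there is no depth.
- robot.camera_info(name): a dict with "camera_matrix" (3x3 intrinsics, pixels), "R" (3x3) and "t" (3): a world point X has camera coordinates R X + t; the wrist camera has in their place "mount" (4x4, takes a point from camera to tool coordinates, whose origin is the TCP and whose axes are the flange's). Camera axes: x right, y down, z forward; pixel columns grow to the right and rows downward; lengths in m; the calibration is good to about 2 mm. A picture is of the moment at which its call begins: read the wrist's pose just before it. camera_info takes no time and is no camera call.
- robot.sign_off(): hands the job in; it is judged then, once.
The state is a dict: "time_s": time; "joint_positions": joint angles; "joint_vel": joint speeds; "joint_torque": joint torques, N m; "ee_pos": TCP position; "eef_rot": TCP orientation; "force": force on the tool from outside, world axes, zero at the start; "torque": the same for the moment, N m; "finger_gap": finger opening in m; "grip_force": force on a finger pad.
Only numpy, scipy, OpenCV 4.12 (cv2) and the standard library are available. Lean on these libraries where they do the work, as an engineer would, in place of code of your own. Each camera call takes 0.05 s, during which the arm holds its last target. There are 200 camera calls.

TASK

The red microscope camera was left standing on its nose in the lens well of its case, so the lid cannot go on. Lay the camera down flat in the long cradle beside the well, then keep the blue lid level, lower it over the case's two guide pins and press it gently down against the stiff yellow seal until it sits flush on the rim all round. Let go of it, and leave the control box, the mug and the bottle where they are.

Things in the scene. Friction and masses are not known exactly. Their poses are not given: they have to be found in the camera images.
- case: Grey open case fixed to the bench, outer 230 (its x) x 150 (its y) x 50 mm high; origin at the centre of its underside, z up. Floor 6 mm thick, long walls 6 mm, end walls 26 mm (inside 178 x 138 mm). On its floor a cradle (centre at x = -39 mm, y = 0) and a lens well (x = +50 mm, y = 0). Pressing the lid on the case with over 60 N damages it.
- cradle (a point): Centre of the cradle floor inside the case, 6 mm above the bench; axes as the case. The cradle is 80 (case x) x 46 mm inside, with low white rails 10 mm high and 3 mm thick.
- well (a point): Centre of the floor of the lens well inside the case, 6 mm above the bench: 36 x 36 mm inside, white walls 14 mm high and 3 mm thick. The camera starts here, nose down.
- rim (a point): Centre of the case opening at rim height, 50 mm above the bench: the fill line. Just inside the walls a yellow seal frame, 5 mm wide (opening 166 x 127 mm), starts 4 to 10 mm above the rim (unknown). It slides straight down in a stiff groove, without a spring, and stays where pushed; it takes about 10 N, more than the lid's weight, to push it level with the rim.
- pin_near (a point): Top of the steel guide pin at case x = -102 mm, y = 0. Pins are 10 mm in diameter and stand 25 mm above the rim; the last 6 mm taper to 5 mm.
- pin_far (a point): Top of the other guide pin, at case x = +102 mm, y = 0.
- camera_mid (a point): Middle of the camera (72 mm long, about 150 g). z runs from its nose (steel barrel, 30 mm diameter, 26 mm long) to its tail; the rest is the red body, 36 x 36 x 46 mm, sides along x and y, its centre 13 mm from here towards +z. It starts nose down, z up. Flat in the cradle, its middle is 24 mm above the bench; either way round will do.
- lid_under (a point): Centre of the underside of the loose blue lid, 230 (its x) x 150 (its y) x 6 mm, about 280 g, lying on the bench right way up, z up. Two through holes, 13 mm in diameter, at x = -102 and +102 mm, y = 0. Seated, this point meets the centre of the rim; either way round will do.
- lid_handle (a point): Centre of the black grip bar on the lid, 31 mm above the lid's underside; the bar is 70 mm long (lid x), 12 mm wide (lid y), 14 mm high, on two 12 mm square feet at x = -29 and +29 mm; open beneath between them.
- control_box: Bystander: black button box, 85 x 60 x 34 mm, origin at the centre of its underside.
- mug: Bystander: white mug, 76 mm wide, 90 mm high, origin at the centre of its underside.
- cleaner: Bystander: white lens-cleaner bottle, 44 mm in diameter, 120 mm high, origin at the centre of its underside.

How it is judged:
By the outcome, as a careful person would: the job done as asked, in the order asked, and still so for the second after the job is handed in, with the robot touching nothing.
It also fails if it takes over 72 s, if anything falls off the work surface, if the arm or the gripper's body presses on something with over 40 N, if the wrist force passes 120 N, or if a joint passes its speed limit or range.

## Working session

There is one attempt and no reset: what is moved stays moved. The work goes in short steps, Python scripts to look and compute and a tool call to move; the robot and the scene stay as the last step left them, time stands still between calls to the robot, and variables do not carry over. Pictures are saved under pics/ and viewed, at most 10 in all, crops included, and the job is handed in when it is done.

Besides the shell and the picture viewer there is one more tool, called after "Call:" as name(argument=value, ...) on one line, values as JSON. jog_arm: Moves the arm, as the interface text tells. Its arguments: {"type":"object","properties":{"deltas":{"type":"array","items":{"type":"array","items":{"type":"number"}}},"gripper":{"type":"number"},"force":{"type":"number"}},"required":["deltas"]}

```bash
mkdir -p pics; ls; cat > h.py <<'E'
import numpy as np, cv2
from rig import robot
from scipy.spatial.transform import Rotation as Ro
def cam(n):
    c=robot.camera_info(n); return [np.array(c[k]) for k in ("camera_matrix","R","t")]
def ray(n,uv,st=None):
    c=robot.camera_info(n); K=np.array(c["camera_matrix"])
    if n=="wrist":
        M=np.array(c["mount"]); T=np.eye(4); T[:3,:3]=Ro.from_euler('xyz',st["eef_rot"]).as_matrix(); T[:3,3]=st["ee_pos"]
        P=T@M; R=P[:3,:3].T; t=-R@P[:3,3]
    else: R,t=np.array(c["R"]),np.array(c["t"])
    return -R.T@t, R.T@np.linalg.inv(K)@np.array([uv[0],uv[1],1.])
def plane(n,uv,z,st=None):
    o,d=ray(n,uv,st); return o+d*(z-o[2])/d[2]
E
python3 - <<'E'
from h import *
print(robot.get_state())
for n in("top","side","wrist"):
    im=robot.grab_frame(n); cv2.imwrite(f"pics/{n}0.png",im[:,:,::-1]); c=robot.camera_info(n); print(n,{k:np.round(v,3).tolist() if not isinstance(v,str) else v for k,v in c.items()})
a=cv2.imread("pics/top0.png");
E
```

```text
pics
{'time_s': 0.0, 'joint_positions': array([ 1.17043019,  0.33286761, -0.0647312 ,  1.46093273,  0.02155389,
        1.34990075, -0.08851859]), 'joint_vel': array([-9.53094969e-04, -1.82989829e-04, -1.34294687e-03,  2.18558061e-03,
       -5.11539733e-05,  1.98052733e-03,  9.93901048e-04]), 'joint_torque': array([ 1.15977480e-03, -6.23254752e+01,  2.52464722e-02, -3.89898026e+01,
       -6.13555242e-02,  3.96110164e-02,  6.22875541e-05]), 'ee_pos': array([ 0.23041219, -0.58056182,  0.22176077]), 'eef_rot': array([-3.14017703e+00,  1.05652759e-05,  3.77787721e-01]), 'force': array([ 0.1222663 , -0.03481377,  0.4140109 ]), 'torque': array([-0.0079778 ,  0.01068946,  0.0314988 ]), 'grip_force': 0.0, 'finger_gap': 0.08707525368030405}
top {'camera_matrix': [[475.292, 0.0, 286.478], [0.0, 475.292, 214.085], [0.0, 0.0, 1.0]], 'R': [[0.026, -1.0, -0.001], [-0.994, -0.025, -0.106], [0.106, 0.004, -0.994]], 't': [0.006, 0.619, 1.497]}
side {'camera_matrix': [[393.854, 0.0, 280.974], [0.0, 393.854, 213.263], [0.0, 0.0, 1.0]], 'R': [[-0.756, -0.654, -0.002], [-0.509, 0.591, -0.626], [0.411, -0.473, -0.78]], 't': [0.478, 0.359, 0.914]}
wrist {'camera_matrix': [[347.671, 0.0, 281.903], [0.0, 347.671, 205.383], [0.0, 0.0, 1.0]], 'mount': [[0.0, -0.955, -0.296, 0.082], [1.0, 0.0, 0.001, -0.0], [-0.001, -0.296, 0.955, -0.162], [0.0, 0.0, 0.0, 1.0]]}
```

View pics/top0.png

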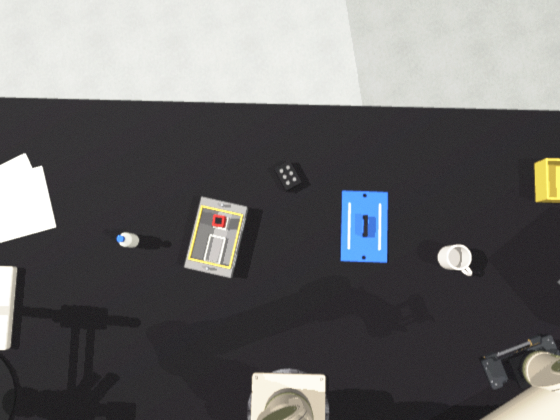

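View pics/side0.png

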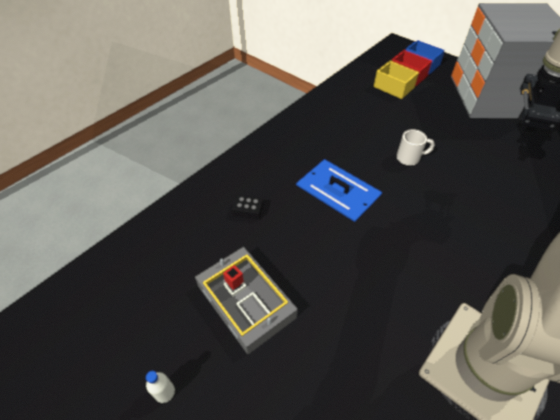

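The top view shows the case at about (217,237) with the red camera upright at (219,220), the lid at (365,227) and the mug at (455,257). The side view agrees. Next I measure these by colour.

```bash
cat >> h.py <<'E'
def mask(im,c):
    h=cv2.cvtColor(im,cv2.COLOR_RGB2HSV); H,S,V=cv2.split(h)
    m={'red':((H<8)|(H>172))&(S>150)&(V>60),'blue':(H>100)&(H<125)&(S>130)&(V>60),'yellow':(H>18)&(H<35)&(S>120)&(V>80)}[c]
    return m.astype(np.uint8)*255
def big(m,box=None):
    if box: z=np.zeros_like(m); a,b,c,d=box; z[b:d,a:c]=m[b:d,a:c]; m=z
    return max(cv2.findContours(m,cv2.RETR_EXTERNAL,cv2.CHAIN_APPROX_NONE)[0],key=cv2.contourArea)
def rect(n,c,z,box=None,im=None,st=None):
    im=robot.grab_frame(n) if im is None else im
    ct=big(mask(im,c),box).reshape(-1,2)
    P=np.array([plane(n,p,z,st)[:2] for p in ct],np.float32)*1000
    (cx,cy),(w,h),a=cv2.minAreaRect(P)
    if w<h: w,h,a=h,w,a+90
    return np.round([cx,cy,w,h,(a+90)%180-90],1)
E
python3 - <<'E'
from h import *
for n in("top","side"):
    im=cv2.cvtColor(cv2.imread(f"pics/{n}0.png"),cv2.COLOR_BGR2RGB)
    bx=(150,180,300,320) if n=="top" else (150,220,330,370)
    print(n,"seal",rect(n,'yellow',.057,bx,im),"lid",rect(n,'blue',.006,(290,150,400,275),im),"red",rect(n,'red',.078,bx,im))
E
```

```text
top seal [552.7 304.4 169.2   9.2  -9.9] lid [ 589.8 -232.5  235.1  155.3   -0.6] red [588.9 232.7  38.6  32.3  83. ]
side seal [538.6 246.1 176.6 138.3 -11.2] lid [ 5.897e+02 -2.308e+02  2.389e+02  1.637e+02 -4.000e-01] red [579.  240.6  53.8  43.8 -10.8]
```

Call:
jog_arm(deltas=[[0.84, -1, -0.4, 0, 0, 0], [0.84, -1, -0.4, 0, 0, 0], [0.84, -1, -0.4, 0, 0, 0], [0.84, -1, -0.4, 0, 0, 0], [0.84, -1, 0, 0, 0, 0], [0.84, -1, 0, 0, 0, 0], [0.84, -1, 0, 0, 0, 0], [0.84, -1, 0, 0, 0, 0]], gripper=-1)

```text
time_s: 0.82
ee_pos: [0.2966, -0.3813, 0.2544]
eef_rot: [-3.142, 0.0, 0.378]
force: [0.6, 0.3, 0.2]
finger_gap: 0.0869
grip_force: 0.0
```

Call:
jog_arm(deltas=[[0.84, -1, 0, 0, 0, 0], [0.84, -1, 0, 0, 0, 0], [0.84, -1, 0, 0, 0, 0], [0.84, -1, 0, 0, 0, 0], [0.84, -1, 0, 0, 0, 0], [0.84, -1, 0, 0, 0, 0], [0.84, -1, 0, 0, 0, 0], [0.84, -1, 0, 0, 0, 0]])

```text
time_s: 1.48
ee_pos: [0.3624, -0.1831, 0.2545]
eef_rot: [3.141, 0.0, 0.378]
force: [0.7, 0.4, 0.2]
finger_gap: 0.0871
grip_force: 0.0
```

Call:
jog_arm(deltas=[[0.84, -1, 0, 0, 0, 0], [0.84, -1, 0, 0, 0, 0], [0.84, -1, 0, 0, 0, 0], [0.84, -1, 0, 0, 0, 0], [0.84, -1, 0, 0, 0, 0], [0.84, -1, 0, 0, 0, 0], [0.84, -1, 0, 0, 0, 0], [0.84, -1, 0, 0, 0, 0]])

```text
time_s: 2.15
ee_pos: [0.4283, 0.0152, 0.2545]
eef_rot: [3.141, -0.0, 0.378]
force: [1.0, -0.5, 0.1]
finger_gap: 0.0869
grip_force: 0.0
```

Call:
jog_arm(deltas=[[0.84, -1, 0, 0, 0, 0], [0.84, -1, 0, 0, 0, 0], [0.84, -1, 0, 0, 0, 0], [0.84, -1, 0, 0, 0, 0], [0.84, -1, 0, 0, 0, 0], [0.84, -1, 0, 0, 0, 0], [0.84, -1, 0, 0, 0, 0], [0.84, -1, 0, 0, 0, 0]])

```text
time_s: 2.82
ee_pos: [0.4945, 0.2132, 0.2543]
eef_rot: [3.141, 0.0, 0.377]
force: [-0.3, -0.9, -0.2]
finger_gap: 0.087
grip_force: 0.0
```

Call:
jog_arm(deltas=[[0, 0, 0, 0, 0, 0.95], [0, 0, 0, 0, 0, 0.95], [0, 0, 0, 0, 0, 0.95], [0, 0, 0, 0, 0, 0.95], [0, 0, 0, 0, 0, 0.95], [0, 0, 0, 0, 0, 0]])

```text
time_s: 3.32
ee_pos: [0.4941, 0.2121, 0.2543]
eef_rot: [3.141, 0.0, -0.198]
force: [-0.1, -0.1, -1.1]
finger_gap: 0.0872
grip_force: 0.0
```

```bash
python3 - <<'E'
from h import *
st=robot.get_state(); im=robot.grab_frame("wrist"); cv2.imwrite("pics/w1.png",im[:,:,::-1])
print(st["ee_pos"],st["eef_rot"])
for z in(.055,.060): print("seal",rect("wrist",'yellow',z,None,im,st))
print("red",rect("wrist",'red',.078,None,im,st))
E
```

```text
[0.49407591 0.21212158 0.2543458 ] [ 3.14119300e+00  1.75266679e-04 -1.97655673e-01]
seal [541.2 243.8 165.7 126.1 -11. ]
seal [541.6 243.2 163.4 124.4 -11. ]
red [589.5 231.8  35.6  32.2  87. ]
```

View pics/w1.png

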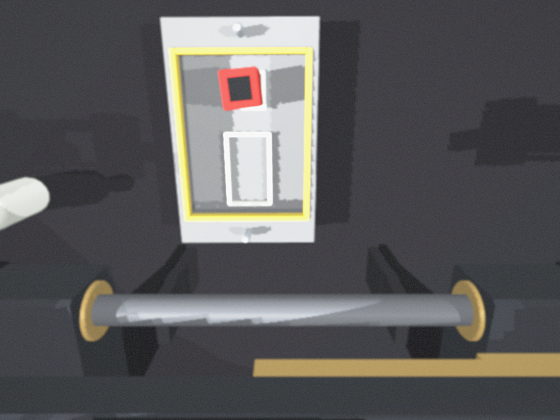

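The wrist view shows the pin tops at about (237,28) and (246,240). The camera's tail is at (240,88), turned a few degrees relative to the case. The empty cradle is at (248,169).

```bash
python3 - <<'E'
from h import *
st=robot.get_state(); im=cv2.cvtColor(cv2.imread("pics/w1.png"),cv2.COLOR_BGR2RGB)
a=plane("wrist",(237,27.5),.075,st);b=plane("wrist",(246,240),.075,st); d=a-b
print("pins",a,b,(a+b)/2,np.linalg.norm(d),np.degrees(np.arctan2(d[1],d[0])))
for c in [(162,17),(319,17),(314,242),(183,242)]: print(plane("wrist",c,.05,st).round(4))
q=cv2.approxPolyDP(big(mask(im,'red')),6,True).reshape(-1,2); print(q.tolist(),[plane("wrist",c,.078,st)[:2].round(4).tolist() for c in q])
for c in [(224,132),(271,132),(272,206),(227,206)]: print("cr",plane("wrist",c,.016,st).round(4))
h=cv2.cvtColor(im,cv2.COLOR_RGB2HSV); print(h[120,170:190].tolist()); print(h[120,300:316].tolist())
T=im[0:260,130:350]; cv2.imwrite("pics/w1c.png",cv2.resize(T[:,:,::-1],None,fx=2.3,fy=2.3,interpolation=2))
E
```

```text
pins [0.64020023 0.224791   0.075     ] [0.43979796 0.2615232  0.075     ] [0.5399991 0.2431571 0.075    ] 0.20374082171833904 -10.3865858616702
[0.6671 0.2944 0.05  ]
[0.6392 0.1487 0.05  ]
[0.4129 0.1906 0.05  ]
[0.4411 0.3373 0.05  ]
[[255, 68], [244, 69], [252, 76], [226, 77], [225, 108], [261, 103]] [[0.6041, 0.216], [0.6052, 0.226], [0.598, 0.2202], [0.6016, 0.2437], [0.5752, 0.251], [0.5733, 0.217]]
cr [0.5502 0.2682 0.016 ]
cr [0.5401 0.216  0.016 ]
cr [0.4539 0.2321 0.016 ]
cr [0.4642 0.2854 0.016 ]
[[103, 9, 193], [113, 5, 226], [105, 4, 232], [110, 3, 229], [26, 16, 237], [29, 41, 248], [30, 68, 248], [30, 80, 247], [30, 87, 247], [30, 104, 248], [30, 132, 248], [27, 156, 229], [25, 150, 209], [26, 123, 185], [24, 71, 154], [25, 12, 127], [130, 6, 131], [120, 5, 149], [105, 6, 166], [105, 6, 172]]
[[108, 6, 220], [98, 5, 220], [105, 7, 220], [30, 5, 221], [27, 48, 242], [30, 82, 248], [30, 88, 248], [30, 85, 247], [30, 84, 247], [30, 92, 248], [29, 94, 249], [25, 58, 226], [114, 6, 214], [110, 7, 226], [110, 7, 231], [108, 6, 227]]
```

View pics/w1c.png

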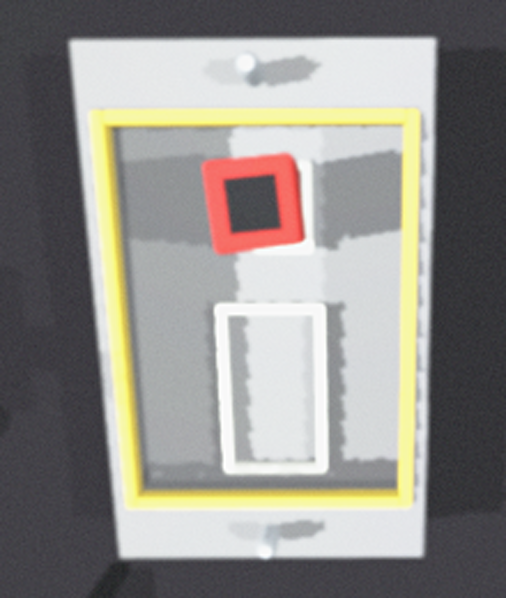

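```bash
cat >> h.py <<'E'
def plan(tcp=None,yaw=0,tilt=0,G=None,st=None):
    "rotation (units) then shift in the new tool frame (units)"
    st=st or robot.get_state(); R0=Ro.from_euler('xyz',st["eef_rot"]); R1=Ro.from_euler('z',yaw)*Ro.from_euler('x',np.pi)*Ro.from_euler('y',tilt)
    if G is not None: tcp=np.array(G)+.019*R1.as_matrix()[:,2]
    tcp=np.array(tcp); rv=(R0.inv()*R1).as_rotvec()/.12
    d=R1.inv().apply(tcp-st["ee_pos"])/.02
    print("t",round(st["time_s"],2),"F",np.round(st["force"],1),"gap",round(st["finger_gap"],4),"tcp",tcp.round(4),"rot",rv.round(2),"shift",d.round(2)); return tcp
C=np.array([.540,.2432]);YC=-.187
def cw(x,y): c,s=np.cos(YC),np.sin(YC); return C+[c*x-s*y,s*x+c*y]
E
python3 - <<'E'
from h import *
st=robot.get_state()
q=[(217.8,68.7),(258.7,66.5),(262.2,105.2),(223.5,110)]
P=np.array([plane("wrist",p,.078,st)[:2] for p in q]); m=P.mean(0); print(P.round(4),m,"well",cw(.05,0))
e=np.diff(np.vstack([P,P[:1]]),axis=0); print(np.degrees(np.arctan2(e[:,1],e[:,0]))%90,np.linalg.norm(e,axis=1))
g=np.append(m,.06)+[.004,0,0]
plan(G=g+[0,0,.08],yaw=-.09,tilt=-.5236); plan(G=g,yaw=-.09,tilt=-.5236)
E
```

```text
[[0.6099 0.2493]
 [0.6047 0.2125]
 [0.5711 0.2163]
 [0.5737 0.2529]] [0.58988836 0.2327259 ] well [0.58912832 0.2339044 ]
[81.98794052 83.53912995 85.90070414 84.44922453] [0.03724003 0.0338378  0.03667999 0.0363619 ]
t 3.37 F [-0.4 -0.   0.7] gap 0.0872 tcp [0.5844 0.2336 0.1235] rot [-0.22 -4.36 -0.82] shift [ 7.08 -1.47  3.46]
t 3.37 F [-0.4 -0.   0.7] gap 0.0872 tcp [0.5844 0.2336 0.0435] rot [-0.22 -4.36 -0.82] shift [ 9.08 -1.47  6.93]
```

Call:
jog_arm(deltas=[[0, 0, 0, -0.044, -0.872, -0.164], [0, 0, 0, -0.044, -0.872, -0.164], [0, 0, 0, -0.044, -0.872, -0.164], [0, 0, 0, -0.044, -0.872, -0.164], [0, 0, 0, -0.044, -0.872, -0.164]], gripper=-0.3)

```text
time_s: 3.78
ee_pos: [0.4948, 0.2117, 0.2547]
eef_rot: [-3.138, 0.528, -0.086]
force: [-0.4, -0.8, -0.1]
finger_gap: 0.062
grip_force: 0.0
```

Call:
jog_arm(deltas=[[0.885, -0.18, 0.43, 0, 0, 0], [0.885, -0.18, 0.43, 0, 0, 0], [0.885, -0.18, 0.43, 0, 0, 0], [0.885, -0.18, 0.43, 0, 0, 0], [0.885, -0.18, 0.43, 0, 0, 0], [0.885, -0.18, 0.43, 0, 0, 0], [0.885, -0.18, 0.43, 0, 0, 0], [0.885, -0.18, 0.43, 0, 0, 0]])

```text
time_s: 4.45
ee_pos: [0.5852, 0.2327, 0.123]
eef_rot: [-3.139, 0.524, -0.087]
force: [-0.1, -0.7, -0.7]
finger_gap: 0.0565
grip_force: 0.0
```

```bash
python3 - <<'E'
from h import *
g=np.array([.5939,.2327,.06])
plan(G=g,yaw=-.09,tilt=-.5236)
st=robot.get_state(); print(st["joint_positions"].round(2),st["eef_rot"])
im=robot.grab_frame("wrist"); cv2.imwrite("pics/w2.png",im[:,:,::-1])
E
```

```text
t 4.45 F [-0.1 -0.7 -0.7] gap 0.0565 tcp [0.5844 0.2336 0.0435] rot [-0.01  0.    0.02] shift [ 1.95 -0.04  3.46]
[ 0.04  0.91 -0.74  1.04  0.24  1.79 -2.26] [-3.13910622  0.52395416 -0.08657272]
```

View pics/w2.png

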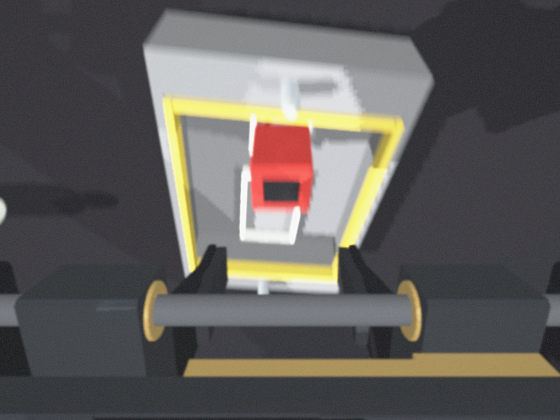

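The camera body (252–312 px, middle 281) is centred between the fingertips (213 and 350). Descending to grip it.

Call:
jog_arm(deltas=[[0.325, 0, 0.577, 0, 0, 0], [0.325, 0, 0.577, 0, 0, 0], [0.325, 0, 0.577, 0, 0, 0], [0.325, 0, 0.577, 0, 0, 0], [0.325, 0, 0.577, 0, 0, 0], [0.325, 0, 0.577, 0, 0, 0], [0, 0, 0, 0, 0, 0]])

```text
time_s: 5.08
ee_pos: [0.5825, 0.2321, 0.0415]
eef_rot: [3.139, 0.527, -0.092]
force: [0.2, -0.6, -1.2]
finger_gap: 0.0566
grip_force: 0.0
```

Call:
jog_arm(deltas=[[0, 0, 0, 0, 0, 0], [0, 0, 0, 0, 0, 0], [0, 0, 0, 0, 0, 0], [0, 0, 0, 0, 0, 0], [0, 0, 0, 0, 0, 0], [0, 0, 0, 0, 0, 0]], gripper=1, force=25)

```text
time_s: 5.58
ee_pos: [0.5842, 0.2331, 0.0455]
eef_rot: [-3.141, 0.523, -0.091]
force: [0.4, 0.3, 4.4]
finger_gap: 0.036
grip_force: 25.0
```

Call:
jog_arm(deltas=[[-0.25, 0, -0.433, 0, 0, 0], [-0.25, 0, -0.433, 0, 0, 0], [-0.25, 0, -0.433, 0, 0, 0], [-0.5, 0, -0.866, 0, 0, 0], [-0.5, 0, -0.866, 0, 0, 0], [-0.5, 0, -0.866, 0, 0, 0], [-0.5, 0, -0.866, 0, 0, 0], [-0.5, 0, -0.866, 0, 0, 0]])

```text
time_s: 6.25
ee_pos: [0.5838, 0.2329, 0.1768]
eef_rot: [-3.141, 0.523, -0.091]
force: [0.7, 0.4, -1.4]
finger_gap: 0.0358
grip_force: 25.0
```

```bash
python3 - <<'E'
from h import *
plan(G=[.56,.0,.17],yaw=-.09,tilt=-.5236)
plan(G=[.56,.0,.17],yaw=-.09,tilt=1.0472)
print(robot.get_state()["joint_positions"].round(2))
im=robot.grab_frame("wrist"); cv2.imwrite("pics/w3.png",im[:,:,::-1])
E
```

```text
t 6.25 F [ 0.7  0.4 -1.4] gap 0.0358 tcp [0.5505 0.0009 0.1535] rot [-0.01 -0.01 -0.01] shift [ 0.05 11.71  1.31]
t 6.25 F [ 0.7  0.4 -1.4] gap 0.0358 tcp [ 0.5764 -0.0015  0.1605] rot [ 0.000e+00  1.308e+01 -1.000e-02] shift [-0.36 11.71  1.  ]
[ 0.03  0.87 -0.75  0.99  0.22  1.87 -2.27]
```

View pics/w3.png

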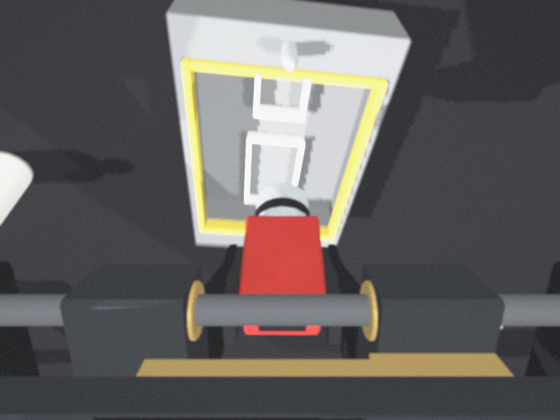

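The camera is held, with its barrel clear of the well. Now I carry it over open bench while pitching the tool outwards.

Call:
jog_arm(deltas=[[0, 0.836, 0, 0, 0.934, 0], [0, 0.836, 0, 0, 0.934, 0], [0, 0.836, 0, 0, 0.934, 0], [0, 0.836, 0, 0, 0.934, 0], [0, 0.836, 0, 0, 0.934, 0], [0, 0.836, 0, 0, 0.934, 0], [0, 0.836, 0, 0, 0.934, 0]])

```text
time_s: 6.88
ee_pos: [0.573, 0.1157, 0.1757]
eef_rot: [3.141, -0.268, -0.091]
force: [-0.1, 0.1, -1.7]
finger_gap: 0.0356
grip_force: 25.0
```

Call:
jog_arm(deltas=[[0, 0.836, 0, 0, 0.934, 0], [0, 0.836, 0, 0, 0.934, 0], [0, 0.836, 0, 0, 0.934, 0], [0, 0.836, 0, 0, 0.934, 0], [0, 0.836, 0, 0, 0.934, 0], [0, 0.836, 0, 0, 0.934, 0], [0, 0.836, 0, 0, 0.934, 0], [0, 0, 0, 0, 0, 0]])

```text
time_s: 7.55
ee_pos: [0.5647, 0.0079, 0.2242]
eef_rot: [3.111, -0.976, -0.083]
force: [-0.3, 0.7, -1.6]
finger_gap: 0.0355
grip_force: 25.0
```

```bash
python3 - <<'E'
from h import *
st=robot.get_state(); print(st["ee_pos"],st["eef_rot"],st["joint_positions"].round(2))
plan(G=[.57,.0,.025],yaw=-.09,tilt=1.0472)
im=robot.grab_frame("side"); cv2.imwrite("pics/s1.png",cv2.resize(im[100:360,120:520,::-1],None,fx=2,fy=2))
E
```

```text
[0.56474862 0.0079201  0.22418215] [ 3.1109625  -0.97562391 -0.08268069] [ 0.68 -0.38 -0.85  2.41  0.68  0.07 -2.6 ]
t 7.55 F [-0.3  0.7 -1.6] gap 0.0355 tcp [ 0.5864 -0.0015  0.0155] rot [0.2  0.6  0.04] shift [-8.48  0.37  6.19]
```

View pics/s1.png

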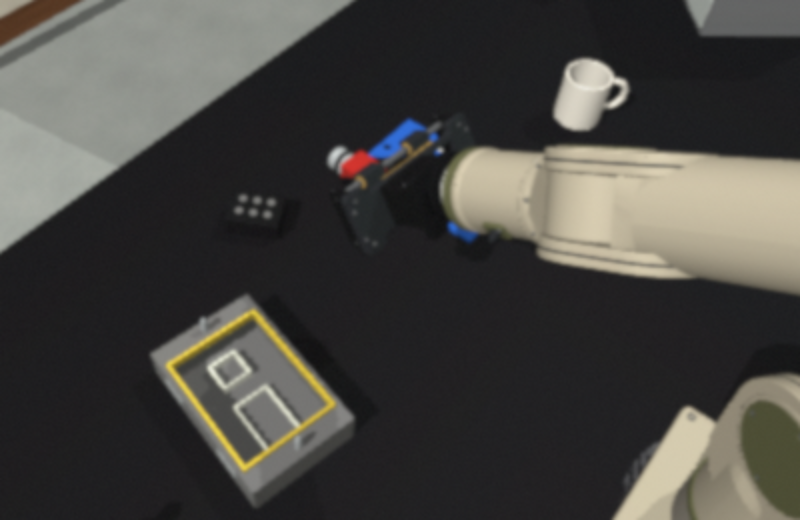

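```bash
python3 - <<'E'
from h import *
print("box",plane("top",(288,177),.034),"mug",plane("top",(455,257),.09))
plan(tcp=robot.get_state()["ee_pos"]+[.08,-.05,-.03],yaw=-.083,tilt=.9756)
plan(G=[.63,-.04,.15],yaw=.1,tilt=1.0472)
E
```

```text
box [0.74007382 0.01960975 0.034     ] mug [ 0.49392786 -0.49890863  0.09      ]
t 7.6 F [-1.1  0.1 -2.5] gap 0.0363 tcp [ 0.6441 -0.0409  0.1917] rot [ 0.23  0.04 -0.02] shift [1.11 2.16 4.31]
t 7.6 F [-1.1  0.1 -2.5] gap 0.0363 tcp [ 0.6464 -0.0384  0.1405] rot [ 1.53  0.64 -0.82] shift [-1.59  2.77  5.37]
```

Call:
jog_arm(deltas=[[0.2, 0.4, 0.8, 0, 0, 0], [0.2, 0.4, 0.8, 0, 0, 0], [0.2, 0.4, 0.8, 0, 0, 0], [0.2, 0.4, 0.8, 0, 0, 0], [0.2, 0.4, 0.8, 0, 0, 0], [0, 0, 0, 0.75, 0.3, -0.4], [0, 0, 0, 0.75, 0.3, -0.4], [0, 0, 0, 0, 0, 0]])

```text
time_s: 8.27
ee_pos: [0.6287, -0.0421, 0.2244]
eef_rot: [3.101, -0.943, -0.058]
force: [0.3, 0.4, -1.5]
finger_gap: 0.0358
grip_force: 25.0
```

```bash
python3 - <<'E'
from h import *
st=robot.get_state(); print(st["ee_pos"],st["eef_rot"],st["joint_positions"].round(2))
plan(G=[.63,-.04,.15],yaw=.1,tilt=1.0472)
plan(G=[.63,-.04,.023],yaw=.1,tilt=1.0472)
E
```

```text
[ 0.62874205 -0.0421371   0.22440524] [ 3.10067783 -0.94320463 -0.05828377] [ 0.76 -0.14 -0.79  2.27  0.9   0.07 -2.6 ]
t 8.27 F [ 0.3  0.4 -1.5] gap 0.0358 tcp [ 0.6464 -0.0384  0.1405] rot [ 1.45  0.88 -0.7 ] shift [-3.19 -0.1   2.87]
t 8.27 F [ 0.3  0.4 -1.5] gap 0.0358 tcp [ 0.6464 -0.0384  0.0135] rot [ 1.45  0.88 -0.7 ] shift [-8.68 -0.1   6.05]
```

The wrist is at joint limits (j6 at 0.07, j7 at -2.6). I'll fit a simple kinematic model from the poses logged so far, to choose a lay-down pose within range.

```bash
cat > k.py <<'E'
from h import *
import itertools
from scipy.optimize import least_squares
D=[([1.1704,.3329,-.0647,1.4609,.0216,1.3499,-.0885],(.2304,-.5806,.2218),(-3.1402,0,.3778)),
([.04,.91,-.74,1.04,.24,1.79,-2.26],(.5852,.2327,.123),(-3.139,.524,-.087)),
([.03,.87,-.75,.99,.22,1.87,-2.27],(.5838,.2329,.1768),(-3.141,.523,-.091)),
([.68,-.38,-.85,2.41,.68,.07,-2.6],(.5647,.0079,.2242),(3.111,-.9756,-.0827)),
([.76,-.14,-.79,2.27,.9,.07,-2.6],(.6287,-.0421,.2244),(3.1007,-.9432,-.0583))]
def fk(q,s,c,L):
    q=np.array(q)*s; R=Ro.from_euler('z',q[0]+c[0]); p=np.array([0,0,L[0]])
    R=R*Ro.from_euler('y',q[1])*Ro.from_euler('z',q[2]); p=p+R.apply([L[4],0,L[1]])
    R=R*Ro.from_euler('y',q[3])*Ro.from_euler('z',q[4]); p=p+R.apply([L[5],0,L[2]])
    R=R*Ro.from_euler('y',q[5])*Ro.from_euler('z',q[6]+c[1]); p=p+R.apply([0,0,L[3]]); return p,R
def res(x,s): 
    o=[]
    for q,p,e in D:
        a,R=fk(q,s,x[:2],x[2:]); o+=list(a-p)+list(.3*(R.inv()*Ro.from_euler('xyz',e)).as_rotvec())
    return np.array(o)
def fit():
    best=None
    for a in itertools.product([1,-1],repeat=4):
        s=np.array([a[0],1,a[1],1,a[2],1,a[3]])
        for c in itertools.product([0,1.57,-1.57,3.14],[0,1.57,-1.57,3.14]):
            r=least_squares(res,[*c,.35,.42,.4,.3,0,0],args=(s,),max_nfev=30)
            if best is None or r.cost<best[0]: best=(r.cost,s,r.x)
    return best
if __name__=="__main__":
    b=fit(); print(b[0],b[1],b[2].round(3),np.abs(res(b[2],b[1])).max()); np.savez("k.npz",s=b[1],x=b[2])
E
timeout 200 python3 k.py
```

```text
0.0004578216646358288 [-1  1 -1  1 -1  1 -1] [-0.053  1.53   0.249  0.469  0.481  0.361 -0.004  0.01 ] 0.014619477333137808
```

```bash
cat > ik.py <<'E'
from k import *
z=np.load("k.npz"); S,X=z["s"],z["x"]
lo=np.array([-2.6,-.5,-1.47,.16,-1.27,.06,-2.6])+.08; hi=np.array([2.6,2.12,1.34,2.42,4.41,2.06,2.6])-.08
def ik(G,yaw,tilt,q0,w=.02):
    R1=Ro.from_euler('z',yaw)*Ro.from_euler('x',np.pi)*Ro.from_euler('y',tilt); t=np.array(G)+.019*R1.as_matrix()[:,2]
    def f(q):
        p,R=fk(q,S,X[:2],X[2:]); return np.r_[p-t,.3*(R.inv()*R1).as_rotvec(),w*.1*(q-q0)]
    r=least_squares(f,np.clip(q0,lo+1e-3,hi-1e-3),bounds=(lo,hi),max_nfev=60)
    return np.linalg.norm(f(r.x)[:6]),r.x
E
cat > s.py <<'E'
from ik import *
q0=robot.get_state()["joint_positions"]; out=[]
qs=[q0,np.array([.03,.87,-.75,.99,.22,1.87,-2.27]),np.array([0,.6,0,1.3,0,1.5,0])]
for G in [(.5,.0,.025),(.42,0,.025),(.6,-.03,.025)]:
  for yaw in np.arange(-3,3.2,.5):
    e,q=min((ik(G,yaw,1.0472,s) for s in qs),key=lambda a:(a[0]>.004,np.abs(a[1]-q0).max()))
    if e<.004: print(G,yaw.round(2),round(e,4),q.round(2),np.abs(q-q0).max().round(2))
E
timeout 300 python3 s.py
```

```text
(0.5, 0.0, 0.025) -3.0 0.0039 [-0.18  1.05  0.14  1.14  0.01  1.98  1.68] 4.28
(0.5, 0.0, 0.025) -2.5 0.0 [-0.09  1.02 -0.35  1.26  0.55  1.95  1.69] 4.29
(0.5, 0.0, 0.025) -2.0 0.0 [-0.24  0.9  -0.34  1.52  0.79  1.76  1.86] 4.47
(0.5, 0.0, 0.025) -1.5 0.0 [-0.36  0.75 -0.33  1.85  1.04  1.52  1.94] 4.54
(0.5, 0.0, 0.025) 1.0 0.0001 [ 1.68  1.46 -1.39  2.19  0.64  0.6  -0.47] 2.14
(0.5, 0.0, 0.025) 1.5 0.0001 [ 1.42  1.47 -1.39  1.84  0.44  1.11 -0.07] 2.53
(0.5, 0.0, 0.025) 2.0 0.0001 [ 1.12  1.5  -1.39  1.52  0.45  1.56  0.16] 2.76
(0.5, 0.0, 0.025) 2.5 0.0 [ 0.82  1.52 -1.39  1.26  0.54  1.95  0.39] 3.0
(0.5, 0.0, 0.025) 3.0 0.004 [ 0.12  1.06 -0.21  1.14  0.03  1.98  1.34] 3.95
(0.42, 0, 0.025) -3.0 0.0 [ 0.15  0.97 -0.41  1.41  0.26  1.89  1.37] 3.98
(0.42, 0, 0.025) -2.5 0.0 [-0.04  0.92 -0.41  1.51  0.52  1.85  1.58] 4.18
(0.42, 0, 0.025) -2.0 0.0 [-0.21  0.82 -0.41  1.73  0.76  1.71  1.73] 4.34
(0.42, 0, 0.025) -1.5 0.0 [-0.35  0.69 -0.42  2.02  1.    1.52  1.81] 4.41
(0.42, 0, 0.025) 1.0 0.0001 [ 1.89  1.47 -1.39  2.33  0.66  0.66 -0.42] 2.18
(0.42, 0, 0.025) 1.5 0.0001 [ 1.59  1.46 -1.39  2.01  0.46  1.1  -0.06] 2.54
(0.42, 0, 0.025) 2.0 0.0 [ 1.27  1.48 -1.39  1.72  0.46  1.51  0.15] 2.75
(0.42, 0, 0.025) 2.5 0.0 [ 0.97  1.49 -1.39  1.51  0.53  1.86  0.35] 2.96
(0.42, 0, 0.025) 3.0 0.0001 [ 0.61  1.24 -1.05  1.41  0.47  1.98  0.84] 3.44
(0.6, -0.03, 0.025) -2.5 0.0004 [-0.4   1.2   0.38  0.89  0.19  1.98  2.14] 4.74
(0.6, -0.03, 0.025) -2.0 0.0 [-0.26  1.01 -0.21  1.25  0.82  1.79  2.06] 4.66
(0.6, -0.03, 0.025) -1.5 0.0 [-0.34  0.82 -0.21  1.65  1.08  1.47  2.11] 4.71
(0.6, -0.03, 0.025) 0.5 0.0001 [ 1.54  1.34 -1.34  2.31  2.23  0.26 -2.37] 1.49
(0.6, -0.03, 0.025) 1.0 0.0001 [ 1.49  1.46 -1.39  1.95  0.57  0.65 -0.42] 2.18
(0.6, -0.03, 0.025) 1.5 0.0001 [ 1.24  1.49 -1.39  1.56  0.41  1.2  -0.04] 2.56
(0.6, -0.03, 0.025) 2.0 0.0 [ 0.93  1.52 -1.39  1.17  0.45  1.71  0.22] 2.82
```

Call:
jog_arm(deltas=[[0, 0, 0, 0, -0.98, 0], [0, 0, 0, 0, -0.98, 0], [0, 0, 0, 0, -0.98, 0], [0, 0, 0, 0, -0.98, 0], [0, 0, 0, 0, -0.98, 0], [0, 0, 0, 0, -0.98, 0], [0, 0, 0, 0, -0.98, 0], [0, 0, 0, 0, -0.98, 0]])

```text
time_s: 8.93
ee_pos: [0.6347, -0.0518, 0.2372]
eef_rot: [3.097, -0.278, -0.108]
force: [1.2, 0.6, -1.0]
finger_gap: 0.0359
grip_force: 25.0
```

Call:
jog_arm(deltas=[[-0.6, 0, 0, 0, 0, -1], [-0.6, 0, 0, 0, 0, -1], [-0.6, 0, 0, 0, 0, -1], [-0.6, 0, 0, 0, 0, -1], [0, 0, 0, 0, 0, -1], [0, 0, 0, 0, 0, -1], [0, 0, 0, 0, 0, -1], [0, 0, 0, 0, 0, -1]])

```text
time_s: 9.6
ee_pos: [0.5889, -0.056, 0.223]
eef_rot: [2.883, -0.123, 0.867]
force: [-0.3, 0.2, -1.5]
finger_gap: 0.0358
grip_force: 25.0
```

Call:
jog_arm(deltas=[[0, 0, 0, 0, 0, -1], [0, 0, 0, 0, 0, -1], [0, 0, 0, 0, 0, -1], [0, 0, 0, 0, 0, -1], [0, 0, 0, 0, 0, -1], [0, 0, 0, 0, 0, -1], [0, 0, 0, 0, 0, -1], [0, 0, 0, 0, 0, 0]])

```text
time_s: 10.27
ee_pos: [0.589, -0.0563, 0.223]
eef_rot: [2.877, 0.107, 1.676]
force: [0.2, 0.3, -1.4]
finger_gap: 0.0353
grip_force: 25.0
```

```bash
python3 - <<'E'
from ik import *
st=robot.get_state(); q=st["joint_positions"]; print(st["ee_pos"],st["eef_rot"],q.round(2))
print(fk(q,S,X[:2],X[2:])[0])
G=[.52,.0,.15]
e,qq=ik(G,1.9,1.0472,q);print(e,qq.round(2))
e,qq=ik([.52,0,.023],1.9,1.0472,qq);print(e,qq.round(2))
plan(G=G,yaw=1.9,tilt=1.0472)
E
```

```text
[ 0.58896632 -0.05630638  0.22295039] [2.87682629 0.10743907 1.6764408 ] [ 0.34  0.08 -0.39  1.8   0.14  1.    0.02]
[ 0.58228023 -0.04588622  0.21966698]
1.9259493855209355e-05 [ 0.8   0.78 -0.62  1.52 -0.4   1.61  0.65]
2.7419755811847625e-06 [ 0.76  0.96 -0.56  1.52 -0.33  1.46  0.75]
t 10.27 F [ 0.2  0.3 -1.4] gap 0.0353 tcp [0.5147 0.0156 0.1405] rot [ 2.84  9.78 -0.48] shift [-1.27 -2.35  6.05]
```

Call:
jog_arm(deltas=[[0, 0, 0, 0.258, 0.889, -0.044], [0, 0, 0, 0.258, 0.889, -0.044], [0, 0, 0, 0.258, 0.889, -0.044], [0, 0, 0, 0.258, 0.889, -0.044], [0, 0, 0, 0.258, 0.889, -0.044], [0, 0, 0, 0.258, 0.889, -0.044]])

```text
time_s: 10.77
ee_pos: [0.5898, -0.058, 0.2248]
eef_rot: [3.035, -0.522, 1.816]
force: [1.2, -0.1, -1.6]
finger_gap: 0.0358
grip_force: 25.0
```

Call:
jog_arm(deltas=[[0, 0, 0, 0.258, 0.889, -0.044], [0, 0, 0, 0.258, 0.889, -0.044], [0, 0, 0, 0.258, 0.889, -0.044], [0, 0, 0, 0.258, 0.889, -0.044], [0, 0, 0, 0.258, 0.889, -0.044], [0, 0, 0, 0, 0, 0]])

```text
time_s: 11.27
ee_pos: [0.5883, -0.0595, 0.2171]
eef_rot: [-3.121, -1.06, 1.872]
force: [0.1, -0.0, -4.5]
finger_gap: 0.036
grip_force: 25.0
```

```bash
python3 - <<'E'
from h import *
st=robot.get_state(); print(st["ee_pos"],st["eef_rot"],st["joint_positions"].round(2))
plan(G=[.52,0,.06],yaw=1.9,tilt=1.0472)
plan(G=[.52,0,.023],yaw=1.9,tilt=1.0472)
E
```

```text
[ 0.58834944 -0.05951264  0.21707147] [-3.12134146 -1.06021856  1.87164645] [ 0.63  0.81 -0.38  1.16 -0.57  1.86  0.61]
t 11.27 F [ 0.1 -0.  -4.5] gap 0.036 tcp [0.5147 0.0156 0.0505] rot [ 0.04 -0.11 -0.12] shift [-4.84 -2.27  8.27]
t 11.27 F [ 0.1 -0.  -4.5] gap 0.036 tcp [0.5147 0.0156 0.0135] rot [ 0.04 -0.11 -0.12] shift [-6.44 -2.27  9.2 ]
```

Call:
jog_arm(deltas=[[-0.6, -0.28, 1, 0.04, -0.11, -0.12], [-0.6, -0.28, 1, 0, 0, 0], [-0.6, -0.28, 1, 0, 0, 0], [-0.6, -0.28, 1, 0, 0, 0], [-0.6, -0.28, 1, 0, 0, 0], [-0.6, -0.28, 1, 0, 0, 0], [-0.6, -0.28, 1, 0, 0, 0], [-0.6, -0.28, 1, 0, 0, 0]])

```text
time_s: 11.93
ee_pos: [0.5201, 0.0118, 0.0592]
eef_rot: [3.117, -1.028, 1.923]
force: [0.4, 0.2, -2.1]
finger_gap: 0.0357
grip_force: 25.0
```

Call:
jog_arm(deltas=[[-0.3, 0, 0.15, 0, 0, 0], [-0.3, 0, 0.15, 0, 0, 0], [-0.3, 0, 0.15, 0, 0, 0], [0, 0, 0, 0, 0, 0]])

```text
time_s: 12.27
ee_pos: [0.5213, 0.0086, 0.0386]
eef_rot: [3.118, -1.031, 1.922]
force: [-0.9, -0.4, -2.3]
finger_gap: 0.0359
grip_force: 25.0
```

```bash
python3 - <<'E'
from h import *
st=robot.get_state(); print(st["ee_pos"],st["eef_rot"],st["joint_positions"].round(2))
plan(G=[.52,0,.022],yaw=1.9,tilt=1.0472)
im=robot.grab_frame("side"); cv2.imwrite("pics/s2.png",cv2.resize(im[100:360,160:460,::-1],None,fx=2.2,fy=2.2,interpolation=2))
E
```

```text
[0.52134521 0.00855761 0.03862774] [ 3.11779623 -1.03114249  1.92208845] [ 0.63  0.86 -0.38  1.52 -0.51  1.5   0.84]
t 12.27 F [-0.9 -0.4 -2.3] gap 0.0359 tcp [0.5147 0.0156 0.0125] rot [0.04 0.13 0.09] shift [-0.91 -0.2   1.03]
```

View pics/s2.png

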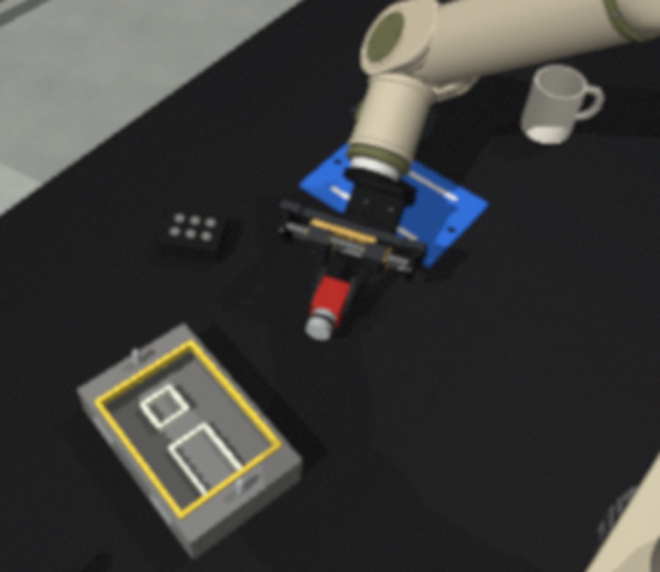

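The camera is nearly horizontal with its barrel towards the case, over clear bench. Lowering it slowly to contact.

Call:
jog_arm(deltas=[[-0.26, 0, 0.15, 0.04, 0.13, 0.09], [-0.26, 0, 0.15, 0, 0, 0], [-0.26, 0, 0.15, 0, 0, 0], [-0.13, 0, 0.07, 0, 0, 0], [0, 0, 0, 0, 0, 0]])

```text
time_s: 12.73
ee_pos: [0.5203, 0.0092, 0.017]
eef_rot: [-3.14, -1.049, 1.9]
force: [-0.9, 0.4, -1.9]
finger_gap: 0.0361
grip_force: 25.0
```

Call:
jog_arm(deltas=[[-0.09, 0, 0.05, 0, 0, 0], [0, 0, 0, 0, 0, 0]])

```text
time_s: 12.9
ee_pos: [0.5206, 0.0091, 0.0157]
eef_rot: [3.141, -1.049, 1.902]
force: [-0.5, 0.2, -1.2]
finger_gap: 0.036
grip_force: 25.0
```

Call:
jog_arm(deltas=[[-0.09, 0, 0.05, 0, 0, 0], [0, 0, 0, 0, 0, 0]])

```text
time_s: 13.07
ee_pos: [0.5207, 0.009, 0.0136]
eef_rot: [3.141, -1.048, 1.902]
force: [-0.4, -0.4, -2.3]
finger_gap: 0.0356
grip_force: 25.0
```

Call:
jog_arm(deltas=[[-0.07, 0, 0.04, 0, 0, 0], [0, 0, 0, 0, 0, 0]])

```text
time_s: 13.23
ee_pos: [0.5208, 0.009, 0.0125]
eef_rot: [3.14, -1.049, 1.903]
force: [-0.6, -1.2, 2.5]
finger_gap: 0.0356
grip_force: 25.0
```

Call:
jog_arm(deltas=[[-0.05, 0, 0.03, 0, 0, 0], [0, 0, 0, 0, 0, 0]])

```text
time_s: 13.4
ee_pos: [0.5208, 0.009, 0.0125]
eef_rot: [3.139, -1.05, 1.904]
force: [-1.8, -3.8, 10.5]
finger_gap: 0.0356
grip_force: 25.0
```

Contact came at the expected height. Release and back off.

Call:
jog_arm(deltas=[[0, 0, 0, 0, 0, 0], [0, 0, 0, 0, 0, 0], [0, 0, 0, 0, 0, 0], [0, 0, -0.5, 0, 0, 0], [0, 0, -1, 0, 0, 0], [0, 0, -1, 0, 0, 0], [0, 0, -1, 0, 0, 0], [0, 0, -1, 0, 0, 0]], gripper=-0.3)

```text
time_s: 14.07
ee_pos: [0.5463, -0.0662, 0.0566]
eef_rot: [3.141, -1.048, 1.902]
force: [0.1, 0.5, -0.3]
finger_gap: 0.0565
grip_force: 0.0
```

Call:
jog_arm(deltas=[[0.8, 0, -0.5, 0, 0, 0], [0.8, 0, -0.5, 0, -0.95, 0], [0.8, 0, -0.3, 0, -0.95, 0], [0.8, 0, 0, 0, -0.95, 0], [0.8, 0, 0, 0, -0.95, 0], [0.8, 0, 0, 0, -0.95, 0], [0, 0, 0, 0, -0.95, 0], [0, 0, 0, 0, -0.95, 0]])

```text
time_s: 14.73
ee_pos: [0.534, -0.0272, 0.1435]
eef_rot: [3.137, -0.243, 1.903]
force: [-0.6, 0.4, -0.7]
finger_gap: 0.0567
grip_force: 0.0
```

```bash
python3 - <<'E'
from h import *
st=robot.get_state(); print(st["ee_pos"],st["eef_rot"],st["joint_positions"].round(2))
im=robot.grab_frame("wrist"); cv2.imwrite("pics/w4.png",im[:,:,::-1])
print("red",rect("wrist",'red',.036,None,im,st),"top",rect("top",'red',.036,(250,200,350,300)))
plan(tcp=[.521,.007,.10],yaw=1.9); plan(tcp=[.521,.007,.013],yaw=1.9)
E
```

```text
[ 0.53403996 -0.02722483  0.14350098] [ 3.13702386 -0.24346026  1.90283311] [ 0.39  0.3  -0.33  1.71 -0.14  1.24  0.45]
red [524.2  -1.4  47.6  36.2 -71.1] top [522.6   3.2  40.3  40.3  19.8]
t 14.83 F [-0.7  0.8  0.3] gap 0.0567 tcp [0.521 0.007 0.1  ] rot [ 0.03 -2.04  0.07] shift [ 1.64 -0.11  2.2 ]
t 14.83 F [-0.7  0.8  0.3] gap 0.0567 tcp [0.521 0.007 0.013] rot [ 0.03 -2.04  0.07] shift [ 1.64 -0.11  6.55]
```

View pics/w4.png

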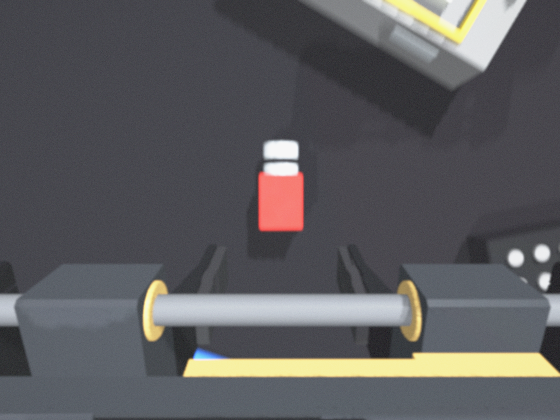

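The camera lies flat on the bench at (281,200), body 47.6 × 36.2 mm at yaw 1.90, as predicted. Regrasping from above.

Call:
jog_arm(deltas=[[0.82, -0.05, 0, 0.015, -1, 0.035], [0.82, -0.05, 0.2, 0.015, -1, 0.035], [0, 0, 1, 0, 0, 0], [0, 0, 1, 0, 0, 0], [0, 0, 1, 0, 0, 0], [0, 0, 1, 0, 0, 0], [0, 0, 0, 0, 0, 0]])

```text
time_s: 15.42
ee_pos: [0.5175, 0.0026, 0.0596]
eef_rot: [-3.13, -0.014, 1.892]
force: [-0.2, -0.2, 0.2]
finger_gap: 0.0562
grip_force: 0.0
```

```bash
python3 - <<'E'
from h import *
plan(tcp=[.521,.006,.0135],yaw=1.9)
E
```

```text
t 15.42 F [-0.2 -0.2  0.2] gap 0.0562 tcp [0.521  0.006  0.0135] rot [-0.09 -0.11 -0.07] shift [0.1  0.22 2.3 ]
```

Call:
jog_arm(deltas=[[0.1, 0.22, 0.6, -0.09, -0.11, -0.07], [0, 0, 0.6, 0, 0, 0], [0, 0, 0.6, 0, 0, 0], [0, 0, 0.5, 0, 0, 0], [0, 0, 0, 0, 0, 0]])

```text
time_s: 15.83
ee_pos: [0.5223, 0.0065, 0.0152]
eef_rot: [3.139, 0.001, 1.901]
force: [0.6, -0.7, -0.6]
finger_gap: 0.0564
grip_force: 0.0
```

Call:
jog_arm(deltas=[[0, 0, 0, 0, 0, 0], [0, 0, 0, 0, 0, 0], [0, 0, 0, 0, 0, 0], [0, 0, 0, 0, 0, 0], [0, 0, 0, 0, 0, 0]], gripper=1, force=25)

```text
time_s: 16.25
ee_pos: [0.5239, 0.0069, 0.0179]
eef_rot: [3.135, 0.003, 1.902]
force: [-1.7, -0.1, 3.7]
finger_gap: 0.0357
grip_force: 25.0
```

Call:
jog_arm(deltas=[[0, 0, -0.4, 0, 0, 0], [0, 0, -1, 0, 0, 0], [0, 0, -1, 0, 0, 0], [0, 0, -1, 0, 0, 0], [0, 0, -1, 0, 0, 0], [0, 0, -1, 0, 0, 0], [0, 0, -1, 0, 0, 0], [0, 0, 0, 0, 0, 0]])

```text
time_s: 16.92
ee_pos: [0.5249, 0.0075, 0.1498]
eef_rot: [3.129, 0.005, 1.902]
force: [0.8, 0.8, -1.1]
finger_gap: 0.036
grip_force: 25.0
```

```bash
python3 - <<'E'
from h import *
st=robot.get_state(); print(st["ee_pos"],st["eef_rot"],st["joint_positions"].round(2))
im=robot.grab_frame("wrist"); cv2.imwrite("pics/w5.png",im[:,:,::-1])
print("red",rect("wrist",'red',st["ee_pos"][2]+.023,None,im,st))
plan(tcp=[*cw(-.039,0),.13],yaw=YC+np.pi)
E
```

```text
[0.52485927 0.00747833 0.14982742] [3.12909973 0.00471886 1.90206579] [ 0.22  0.18 -0.36  1.81  0.07  1.15  0.17]
red [520.5  20.   34.4  32.2  18.9]
t 16.97 F [-0.6 -0.5 -1.4] gap 0.0356 tcp [0.5017 0.2505 0.13  ] rot [ 0.06  0.08 -8.77] shift [ 3.36 11.74  0.89]
```

Call:
jog_arm(deltas=[[0, 0, 0, 0, 0, -0.97], [0, 0, 0, 0, 0, -0.97], [0, 0, 0, 0, 0, -0.97], [0, 0, 0, 0, 0, -0.97], [0, 0, 0, 0, 0, -0.97], [0, 0, 0, 0, 0, -0.97], [0, 0, 0, 0, 0, -0.97], [0, 0, 0, 0, 0, -0.97]])

```text
time_s: 17.63
ee_pos: [0.5221, 0.0072, 0.1442]
eef_rot: [3.14, 0.005, 2.839]
force: [-0.5, -0.9, -1.7]
finger_gap: 0.0361
grip_force: 25.0
```

Call:
jog_arm(deltas=[[0.3, 1, 0, 0.06, 0.08, -0.97], [0.4, 1, 0, 0, 0, 0], [0.4, 1, 0, 0, 0, 0], [0.4, 1, 0, 0, 0, 0], [0.4, 1, 0, 0, 0, 0], [0.4, 1, 0, 0, 0, 0], [0.4, 1, 0, 0, 0, 0], [0.4, 1, 0, 0, 0, 0]])

```text
time_s: 18.3
ee_pos: [0.494, 0.1769, 0.1437]
eef_rot: [-3.135, -0.004, 2.95]
force: [0.5, -0.3, -1.5]
finger_gap: 0.0358
grip_force: 25.0
```

```bash
python3 - <<'E'
from h import *
st=robot.get_state(); print(st["ee_pos"],st["eef_rot"],st["joint_positions"].round(2))
plan(tcp=[*cw(-.034,0),.09],yaw=YC+np.pi)
E
```

```text
[0.49397299 0.17694744 0.14366554] [-3.13528011 -0.00436546  2.94959461] [ 0.08  0.23 -0.57  1.8   0.14  1.17  0.84]
t 18.3 F [ 0.5 -0.3 -1.5] gap 0.0358 tcp [0.5066 0.2495 0.09  ] rot [-0.05 -0.04 -0.04] shift [0.05 3.68 2.68]
```

Call:
jog_arm(deltas=[[0, 0.92, 0, -0.05, -0.04, -0.04], [0, 0.92, 0, 0, 0, 0], [0.05, 0.92, 0.2, 0, 0, 0], [0, 0.92, 0.5, 0, 0, 0], [0, 0, 0.9, 0, 0, 0], [0, 0, 0, 0, 0, 0]])

```text
time_s: 18.8
ee_pos: [0.5054, 0.2486, 0.1087]
eef_rot: [-3.139, -0.003, 2.956]
force: [-1.0, -0.4, -2.8]
finger_gap: 0.0355
grip_force: 25.0
```

```bash
python3 - <<'E'
from h import *
st=robot.get_state(); print(st["ee_pos"],st["eef_rot"],st["joint_positions"].round(2))
plan(tcp=[*cw(-.034,0),.025],yaw=YC+np.pi)
im=robot.grab_frame("wrist"); cv2.imwrite("pics/w6.png",im[:,:,::-1]); im=robot.grab_frame("side"); cv2.imwrite("pics/s6.png",im[:,:,::-1])
E
```

```text
[0.50540604 0.24864326 0.10866611] [-3.13922015 -0.00341231  2.95631789] [-0.04  0.35 -0.59  1.73  0.21  1.12  0.69]
t 18.8 F [-1.  -0.4 -2.8] gap 0.0355 tcp [0.5066 0.2495 0.025 ] rot [-0.02 -0.03  0.01] shift [-0.05  0.05  4.18]
```

Call:
jog_arm(deltas=[[-0.05, 0.05, 0.7, 0, 0, 0], [0, 0, 0.8, 0, 0, 0], [0, 0, 0.8, 0, 0, 0], [0, 0, 0.7, 0, 0, 0], [0, 0, 0.6, 0, 0, 0], [0, 0, 0, 0, 0, 0]])

```text
time_s: 19.4
ee_pos: [0.5081, 0.2481, 0.0381]
eef_rot: [-3.14, -0.001, 2.953]
force: [-0.8, -0.8, -1.9]
finger_gap: 0.036
grip_force: 25.0
```

Call:
jog_arm(deltas=[[0, 0, 0.2, 0, 0, 0], [0, 0, 0.15, 0, 0, 0], [0, 0, 0, 0, 0, 0]])

```text
time_s: 19.65
ee_pos: [0.5093, 0.2494, 0.0337]
eef_rot: [3.141, 0.002, 2.954]
force: [-0.7, -0.1, -1.5]
finger_gap: 0.0356
grip_force: 25.0
```

Call:
jog_arm(deltas=[[0.13, 0, 0, 0, 0, 0], [0, 0, 0, 0, 0, 0]])

```text
time_s: 19.82
ee_pos: [0.5064, 0.2503, 0.0341]
eef_rot: [3.141, 0.002, 2.955]
force: [-0.8, 1.1, -1.8]
finger_gap: 0.0356
grip_force: 25.0
```

Call:
jog_arm(deltas=[[0.03, 0, 0.2, 0, 0, 0], [0, 0, 0, 0, 0, 0]])

```text
time_s: 19.98
ee_pos: [0.5057, 0.25, 0.0292]
eef_rot: [3.141, 0.002, 2.954]
force: [1.2, -0.4, -1.2]
finger_gap: 0.0358
grip_force: 25.0
```

Call:
jog_arm(deltas=[[0, 0, 0.15, 0, 0, 0], [0, 0, 0, 0, 0, 0]])

```text
time_s: 20.15
ee_pos: [0.5058, 0.2498, 0.0261]
eef_rot: [-3.142, 0.001, 2.954]
force: [-1.0, 0.6, -1.9]
finger_gap: 0.036
grip_force: 25.0
```

Call:
jog_arm(deltas=[[0, 0, 0.1, 0, 0, 0], [0, 0, 0, 0, 0, 0]])

```text
time_s: 20.32
ee_pos: [0.5059, 0.2499, 0.0242]
eef_rot: [3.141, 0.002, 2.954]
force: [-0.6, 0.0, -2.5]
finger_gap: 0.0356
grip_force: 25.0
```

Call:
jog_arm(deltas=[[0, 0, 0.06, 0, 0, 0], [0, 0, 0, 0, 0, 0]])

```text
time_s: 20.48
ee_pos: [0.506, 0.25, 0.024]
eef_rot: [-3.142, 0.002, 2.954]
force: [-3.2, -2.7, 6.4]
finger_gap: 0.0357
grip_force: 25.0
```

Contact at the height expected for the cradle floor. Release and lift.

Call:
jog_arm(deltas=[[0, 0, 0, 0, 0, 0], [0, 0, 0, 0, 0, 0], [0, 0, 0, 0, 0, 0], [0, 0, -0.4, 0, 0, 0], [0, 0, -1, 0, 0, 0], [0, 0, -1, 0, 0, 0], [0, 0, -1, 0, 0, 0], [0, 0, -1, 0, 0, 0]], gripper=-0.3)

```text
time_s: 21.15
ee_pos: [0.5058, 0.2502, 0.1129]
eef_rot: [3.141, 0.002, 2.954]
force: [0.2, 0.6, 0.2]
finger_gap: 0.0563
grip_force: 0.0
```

Call:
jog_arm(deltas=[[0, 0, -1, 0, 0, 0], [0, 0, -1, 0, 0, 0], [0, -0.8, -1, 0, 0, 0], [0, -1, -1, 0, 0, 0], [0, -1, 0, 0, 0, 0], [0, -1, 0, 0, 0, 0], [0, -1, 0, 0, 0, 0], [0, -1, 0, 0, 0, 0]])

```text
time_s: 21.82
ee_pos: [0.4839, 0.1353, 0.1921]
eef_rot: [3.141, 0.003, 2.955]
force: [0.3, -0.3, -0.4]
finger_gap: 0.0568
grip_force: 0.0
```

```bash
python3 - <<'E'
from h import *
st=robot.get_state(); print(st["ee_pos"],st["eef_rot"],st["joint_positions"].round(2))
im=robot.grab_frame("top"); cv2.imwrite("pics/t7.png",im[:,:,::-1])
print("red",rect("top",'red',.042,(150,180,300,320),im),"body centre expect",cw(-.039+.013,0))
im=robot.grab_frame("side"); cv2.imwrite("pics/s7.png",im[:,:,::-1])
print("red side",rect("side",'red',.042,(150,220,330,370),im))
plan(tcp=[.59,-.2315,.15],yaw=np.pi-.008)
E
```

```text
[0.483852   0.13528423 0.19210432] [3.14097764e+00 2.69960972e-03 2.95459923e+00] [ 0.16  0.12 -0.56  1.8   0.07  1.24  0.97]Traceback (most recent call last):
  File "<stdin>", line 4, in <module>
  File "h.py", line 24, in rect
    ct=big(mask(im,c),box).reshape(-1,2)
       ~~~^^^^^^^^^^^^^^^^
  File "h.py", line 21, in big
    return max(cv2.findContours(m,cv2.RETR_EXTERNAL,cv2.CHAIN_APPROX_NONE)[0],key=cv2.contourArea)
ValueError: max() iterable argument is empty
```

```bash
python3 - <<'E'
from h import *
im=robot.grab_frame("side"); cv2.imwrite("pics/s7.png",im[:,:,::-1])
print("red side",rect("side",'red',.042,(130,200,330,370),im),"body centre expect",cw(-.039+.013,0))
plan(tcp=[.55,-.2315,.19],yaw=np.pi-.008)
E
```

```text
red side [507.8 255.2  52.1  39.2 -10.4] body centre expect [0.51445327 0.24803371]
t 21.92 F [-0.1  1.   0.2] gap 0.0568 tcp [ 0.55   -0.2315  0.19  ] rot [-0.01  0.02 -1.53] shift [ -3.44 -18.19   0.1 ]
```

Call:
jog_arm(deltas=[[-0.3, -1, 0, 0, 0, -0.77], [-0.2, -1, 0, 0, 0, -0.76], [-0.2, -1, 0, 0, 0, 0], [-0.2, -1, 0, 0, 0, 0], [-0.2, -1, 0, 0, 0, 0], [-0.2, -1, 0, 0, 0, 0], [-0.2, -1, 0, 0, 0, 0], [-0.2, -1, 0, 0, 0, 0]])

```text
time_s: 22.58
ee_pos: [0.5123, -0.0252, 0.1919]
eef_rot: [3.141, 0.003, 3.139]
force: [0.0, -0.7, -0.2]
finger_gap: 0.0565
grip_force: 0.0
```

Call:
jog_arm(deltas=[[-0.2, -1, 0, 0, 0, 0], [-0.2, -1, 0, 0, 0, 0], [-0.2, -1, 0, 0, 0, 0], [-0.2, -1, 0, 0, 0, 0], [-0.2, -1, 0, 0, 0, 0], [-0.2, -1, 0, 0, 0, 0], [-0.2, -1, 0, 0, 0, 0], [-0.2, -1, 0, 0, 0, 0]])

```text
time_s: 23.25
ee_pos: [0.544, -0.1853, 0.1919]
eef_rot: [3.141, 0.002, 3.139]
force: [-1.0, 0.1, -0.2]
finger_gap: 0.0569
grip_force: 0.0
```

```bash
python3 - <<'E'
from h import *
st=robot.get_state(); print(st["ee_pos"],st["eef_rot"],st["joint_positions"].round(2))
im=robot.grab_frame("wrist"); cv2.imwrite("pics/w8.png",im[:,:,::-1])
print("lid",rect("wrist",'blue',.006,None,im,st))
# dark handle inside the lid, and holes
c=big(mask(im,'blue')); m=np.zeros(im.shape[:2],np.uint8); cv2.fillPoly(m,[c],255); m=cv2.erode(m,np.ones((5,5)))
d=((im.max(2)<70)&(m>0)).astype(np.uint8)*255
for k in cv2.findContours(d,cv2.RETR_EXTERNAL,cv2.CHAIN_APPROX_NONE)[0]:
    if cv2.contourArea(k)>15:
        (u,v),(w,h),a=cv2.minAreaRect(k); print((round(u),round(v)),(round(w),round(h)),"z6",plane("wrist",(u,v),.006,st)[:2].round(4),"z38",plane("wrist",(u,v),.038,st)[:2].round(4))
        if max(w,h)>30: P=np.array([plane("wrist",p,.038,st)[:2] for p in k.reshape(-1,2)],np.float32)*1000; print("bar",cv2.minAreaRect(P))
t=robot.grab_frame("top"); cv2.imwrite("pics/t8.png",t[:,:,::-1])
try: print("red",rect("top",'red',.042,(150,180,300,320),t))
except Exception as e: print(e)
E
```

```text
[ 0.54399833 -0.18530182  0.19190688] [3.14131337e+00 2.46430320e-03 3.13884263e+00] [ 0.51  0.26 -0.31  1.63  0.08  1.26  1.76]
lid [ 5.754e+02 -2.373e+02  2.026e+02  1.562e+02 -4.000e-01]
red [512.4 247.8  43.2  35.6 -11.8]
```

Seen from the top, the camera body is at (512.4, 247.8) mm at yaw -11.8°, within 2 mm of nominal in the cradle. I step back to get a view of the lid handle.

Call:
jog_arm(deltas=[[1, -0.8, 0, 0, 0, 0], [1, -0.8, 0, 0, 0, 0], [1, -0.8, 0, 0, 0, 0], [0.5, 0, 0, 0, 0, 0], [0, 0, 0, 0, 0, 0]])

```text
time_s: 23.77
ee_pos: [0.4718, -0.2332, 0.1918]
eef_rot: [-3.141, 0.002, 3.136]
force: [-0.4, 1.1, -0.2]
finger_gap: 0.0568
grip_force: 0.0
```

```bash
cat > lid.py <<'E'
from h import *
st=robot.get_state(); print(st["ee_pos"],st["eef_rot"])
im=robot.grab_frame("wrist"); cv2.imwrite("pics/w9.png",im[:,:,::-1])
print("lid",rect("wrist",'blue',.006,None,im,st))
c=big(mask(im,'blue')); m=np.zeros(im.shape[:2],np.uint8); cv2.fillPoly(m,[cv2.convexHull(c)],255)
h=cv2.cvtColor(im,cv2.COLOR_RGB2HSV)
for nm,d in(("dark",(h[:,:,2]<80)),("white",(h[:,:,1]<60)&(h[:,:,2]>150))):
  for k in cv2.findContours((d&(m>0)).astype(np.uint8),cv2.RETR_EXTERNAL,cv2.CHAIN_APPROX_NONE)[0]:
    if cv2.contourArea(k)>15:
        (u,v),(w,hh),a=cv2.minAreaRect(k); print(nm,(round(u),round(v)),(round(w),round(hh)),round(a),"z6",plane("wrist",(u,v),.006,st)[:2].round(4),"z38",plane("wrist",(u,v),.038,st)[:2].round(4))
E
python3 lid.py
```

```text
[ 0.47179067 -0.23315116  0.19179497] [-3.14121864e+00  1.71838213e-03  3.13601070e+00]
lid [ 579.3 -234.6   88.9   49.9   89.7]
dark (281, 264) (14, 6) 90 z6 [ 0.5665 -0.2345] z38 [ 0.5502 -0.2343]
```

View pics/w9.png

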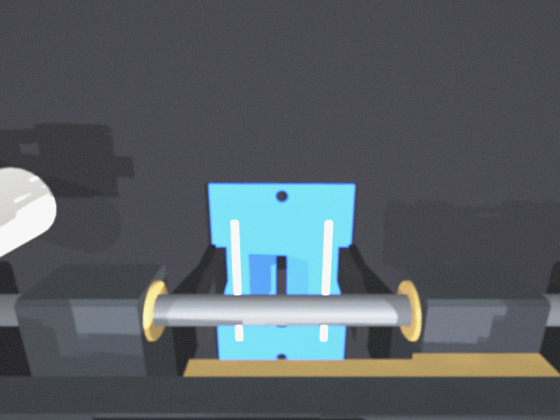

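The lid's near hole is at (281.5,196), the far hole at (281,357), the near edge runs (208,183)–(354,183), and the handle bar starts at (281,258).

```bash
python3 - <<'E'
from h import *
st=robot.get_state()
im=cv2.cvtColor(cv2.imread("pics/w9.png"),cv2.COLOR_BGR2RGB)
g=im.max(2).astype(int)
for (u0,v0) in((281,196),):
    w=255-g[v0-9:v0+10,u0-10:u0+11]; w=np.clip(w-100,0,None); yy,xx=np.mgrid[v0-9:v0+10,u0-10:u0+11]
    u,v=(w*xx).sum()/w.sum(),(w*yy).sum()/w.sum(); print(u,v,plane("wrist",(u,v),.006,st),plane("wrist",(u,v),.003,st))
for c in[(281,357),(208.5,183),(354,183)]: print(c,plane("wrist",c,.006,st).round(4))
for v in(262,268): 
    r=g[v,270:294]; print(r.tolist())
r=[plane("wrist",(u,265),.038,st)[1] for u in(277,287)]; print(r)
E
```

```text
281.55957915341327 195.5096647908001 [ 0.48932892 -0.23240239  0.006     ] [ 0.49017806 -0.23241115  0.003     ]
(281, 357) [ 0.6932 -0.2338  0.006 ]
(208.5, 183) [ 0.4757 -0.3075  0.006 ]
(354, 183) [ 0.4762 -0.1579  0.006 ]
[247, 247, 247, 247, 248, 242, 176, 99, 61, 54, 56, 53, 51, 54, 55, 95, 207, 252, 248, 247, 247, 247, 247, 247]
[247, 247, 247, 247, 248, 251, 231, 118, 64, 55, 63, 58, 61, 63, 61, 96, 215, 252, 248, 247, 247, 247, 247, 247]
[np.float64(-0.2371682590813146), np.float64(-0.22710453960957083)]
```

```bash
python3 - <<'E'
from h import *
plan(tcp=[.591,-.233,.06],yaw=np.pi-.006)
E
```

```text
t 23.82 F [ 1.2  0.5 -0.6] gap 0.0566 tcp [ 0.591 -0.233  0.06 ] rot [-0.    0.02  0.02] shift [-5.89 -0.    6.59]
```

Call:
jog_arm(deltas=[[-0.98, 0, 0.9, 0, 0.02, 0.02], [-0.98, 0, 0.9, 0, 0, 0], [-0.98, 0, 0.9, 0, 0, 0], [-0.98, 0, 0.9, 0, 0, 0], [-0.98, 0, 0.9, 0, 0, 0], [-0.98, 0, 0.9, 0, 0, 0], [0, 0, 1, 0, 0, 0], [0, 0, 0, 0, 0, 0]])

```text
time_s: 24.48
ee_pos: [0.5905, -0.23, 0.0588]
eef_rot: [3.138, -0.006, 3.139]
force: [-1.1, 1.0, -0.2]
finger_gap: 0.0565
grip_force: 0.0
```

```bash
python3 - <<'E'
from h import *
plan(tcp=[.591,-.233,.0155],yaw=np.pi-.006)
E
```

```text
t 24.48 F [-1.1  1.  -0.2] gap 0.0565 tcp [ 0.591  -0.233   0.0155] rot [ 0.03 -0.05  0.03] shift [-0.03 -0.15  2.16]
```

Call:
jog_arm(deltas=[[-0.03, -0.15, 0.55, 0.03, -0.05, 0.03], [0, 0, 0.55, 0, 0, 0], [0, 0, 0.55, 0, 0, 0], [0, 0, 0.45, 0, 0, 0], [0, 0, 0, 0, 0, 0], [0, 0, 0, 0, 0, 0]])

```text
time_s: 24.98
ee_pos: [0.5912, -0.2365, 0.0211]
eef_rot: [-3.138, 0.005, 3.132]
force: [-0.4, -0.5, 0.3]
finger_gap: 0.0565
grip_force: 0.0
```

Call:
jog_arm(deltas=[[0, 0, 0, 0, 0, 0], [0, 0, 0, 0, 0, 0], [0, 0, 0, 0, 0, 0], [0, 0, 0, 0, 0, 0], [0, 0, 0, 0, 0, 0], [0, 0, 0, 0, 0, 0]], gripper=1, force=45)

```text
time_s: 25.48
ee_pos: [0.5915, -0.2368, 0.0215]
eef_rot: [-3.138, 0.006, 3.132]
force: [-0.3, 0.2, 0.4]
finger_gap: 0.0244
grip_force: 0.0
```

Call:
jog_arm(deltas=[[0, 0.17, 0.1, -0.03, -0.05, 0.08], [0, 0, 0.19, 0, 0, 0], [0, 0, 0, 0, 0, 0], [0, 0, 0, 0, 0, 0]], gripper=-0.5)

```text
time_s: 25.82
ee_pos: [0.5912, -0.2332, 0.0151]
eef_rot: [3.141, 0.011, 3.122]
force: [0.4, 0.7, -0.5]
finger_gap: 0.0435
grip_force: 0.0
```

Call:
jog_arm(deltas=[[0, 0, 0, 0, 0.09, -0.11], [0, 0, 0, 0, 0, 0]])

```text
time_s: 25.98
ee_pos: [0.5918, -0.2333, 0.0156]
eef_rot: [-3.142, 0.0, 3.137]
force: [-0.4, -0.5, -0.0]
finger_gap: 0.0568
grip_force: 0.0
```

Call:
jog_arm(deltas=[[0, 0, 0, 0, 0, 0], [0, 0, 0, 0, 0, 0], [0, 0, 0, 0, 0, 0], [0, 0, 0, 0, 0, 0], [0, 0, 0, 0, 0, 0], [0, 0, 0, 0, 0, 0], [0, 0, 0, 0, 0, 0]], gripper=1, force=45)

```text
time_s: 26.57
ee_pos: [0.5915, -0.2334, 0.0155]
eef_rot: [-3.142, 0.001, 3.135]
force: [-0.1, -0.5, 0.2]
finger_gap: 0.0259
grip_force: 0.0
```

Call:
jog_arm(deltas=[[0, 0, 0, 0, 0, 0], [0, 0, 0, 0, 0, 0], [0, 0, 0, 0, 0, 0], [0, 0, 0, 0, 0, 0], [0, 0, 0, 0, 0, 0]])

```text
time_s: 26.98
ee_pos: [0.5915, -0.2336, 0.0155]
eef_rot: [-3.141, 0.001, 3.135]
force: [-0.6, 0.0, -0.1]
finger_gap: 0.0119
grip_force: 45.0
```

Call:
jog_arm(deltas=[[0, 0, -0.3, 0, 0, 0], [0, 0, -0.7, 0, 0, 0], [0, 0, -1, 0, 0, 0], [0, 0, -1, 0, 0, 0], [0, 0, -1, 0, 0, 0], [0, 0, -1, 0, 0, 0], [0, 0, -1, 0, 0, 0], [0, 0, -1, 0, 0, 0]])

```text
time_s: 27.65
ee_pos: [0.5914, -0.233, 0.1577]
eef_rot: [-3.142, 0.001, 3.136]
force: [0.4, -0.1, -2.3]
finger_gap: 0.0116
grip_force: 45.0
```

```bash
python3 - <<'E'
from h import *
st=robot.get_state(); print(st["ee_pos"],st["eef_rot"],st["joint_positions"].round(2),st["torque"])
plan(tcp=[*C,.20],yaw=np.pi+YC)
E
```

```text
[ 0.59136357 -0.23304019  0.15774332] [-3.14158178e+00  1.30583619e-03  3.13586121e+00] [ 0.52  0.41 -0.28  1.5   0.12  1.24  1.79] [ 0.0630912  -0.11333966  0.02103759]
t 27.65 F [ 0.4 -0.1 -2.3] gap 0.0116 tcp [0.54   0.2432 0.2   ] rot [0.   0.01 1.51] shift [ 6.95 22.92 -2.11]
```

The lid is held level. Carrying it over the case.

Call:
jog_arm(deltas=[[0.2, 0.5, 0, 0, 0, 0.4], [0.3, 0.8, 0, 0, 0, 0.4], [0.3, 1, 0, 0, 0, 0.4], [0.3, 1, 0, 0, 0, 0.31], [0.3, 1, 0, 0, 0, 0], [0.3, 1, 0, 0, 0, 0], [0.3, 1, 0, 0, 0, 0], [0.3, 1, 0, 0, 0, 0]])

```text
time_s: 28.32
ee_pos: [0.5666, -0.0816, 0.1567]
eef_rot: [3.141, 0.001, 2.955]
force: [-0.2, 0.2, -3.2]
finger_gap: 0.0115
grip_force: 45.0
```

Call:
jog_arm(deltas=[[0.3, 1, 0, 0, 0, 0], [0.3, 1, 0, 0, 0, 0], [0.3, 1, 0, 0, 0, 0], [0.3, 1, 0, 0, 0, 0], [0.3, 1, 0, 0, 0, 0], [0.3, 1, 0, 0, 0, 0], [0.3, 1, 0, 0, 0, 0], [0.3, 1, 0, 0, 0, 0]])

```text
time_s: 28.98
ee_pos: [0.5491, 0.0845, 0.1567]
eef_rot: [3.141, 0.001, 2.955]
force: [-0.4, -0.2, -1.7]
finger_gap: 0.0116
grip_force: 45.0
```

```bash
python3 - <<'E'
from h import *
st=robot.get_state(); print(st["ee_pos"],st["eef_rot"],st["joint_positions"].round(2))
plan(tcp=[*C,.16],yaw=np.pi+YC)
E
```

```text
[0.54913296 0.08453378 0.15668285] [3.14145105e+00 1.43218105e-03 2.95459406e+00] [ 0.14  0.26 -0.43  1.72  0.12  1.19  1.06]
t 28.98 F [-0.4 -0.2 -1.7] gap 0.0116 tcp [0.54   0.2432 0.16  ] rot [0.   0.01 0.  ] shift [ 1.92  7.71 -0.17]
```

```bash
python3 - <<'E'
from h import *
plan(tcp=[*cw(.055,0),.16],yaw=np.pi+YC)
E
```

```text
t 28.98 F [-0.4 -0.2 -1.7] gap 0.0116 tcp [0.594 0.233 0.16 ] rot [0.   0.01 0.  ] shift [-0.83  7.71 -0.17]
```

Call:
jog_arm(deltas=[[-0.1, 1, 0, 0, 0, 0], [-0.1, 1, 0, 0, 0, 0], [-0.1, 1, 0, 0, 0, 0], [-0.1, 1, 0, 0, 0, 0], [-0.1, 1, 0, 0, 0, 0], [-0.1, 1, -0.1, 0, 0, 0], [-0.1, 1, -0.1, 0, 0, 0], [-0.1, 0.7, 0, 0, 0, 0]])

```text
time_s: 29.65
ee_pos: [0.5938, 0.234, 0.1611]
eef_rot: [3.14, 0.001, 2.956]
force: [0.5, 0.4, -2.4]
finger_gap: 0.0114
grip_force: 45.0
```

Call:
jog_arm(deltas=[[0, 0, 0, 0, 0, 0], [0, 0, 0, 0, 0, 0]])

```text
time_s: 29.82
ee_pos: [0.5935, 0.2325, 0.1602]
eef_rot: [3.141, 0.001, 2.956]
force: [-0.1, -0.7, -2.9]
finger_gap: 0.0113
grip_force: 45.0
```

```bash
cat > chk.py <<'E'
from h import *
st=robot.get_state(); print(st["ee_pos"],st["eef_rot"],st["joint_positions"].round(2))
im=robot.grab_frame("wrist"); cv2.imwrite("pics/w10.png",im[:,:,::-1])
c=big(mask(im,'blue')); x,y,w,h=cv2.boundingRect(c); print("blue box",x,y,w,h)
tz=st["ee_pos"][2]-.0155+.006
g=im.max(2); m=np.zeros_like(g); cv2.fillPoly(m,[cv2.convexHull(c)],255); m=cv2.erode(m,np.ones((5,5)))
for k in cv2.findContours(((mask(im,'blue')==0)&(m>0)&(g<140)).astype(np.uint8),cv2.RETR_EXTERNAL,cv2.CHAIN_APPROX_NONE)[0]:
    if cv2.contourArea(k)>12:
        (u,v),r=cv2.minEnclosingCircle(k); print("hole",round(u,1),round(v,1),round(r,1),plane("wrist",(u,v),tz,st).round(4))
print("rim region rows above lid: brightness down the middle")
gg=cv2.cvtColor(im,cv2.COLOR_RGB2GRAY)
q=gg[max(0,y-110):y+12:4,220:340:4]; print(max(0,y-110)); print("\n".join(" ".join(f"{v:3d}" for v in r) for r in q))
E
python3 chk.py
```

```text
[0.59351587 0.23247106 0.16018511] [3.14119494e+00 6.65723214e-04 2.95579098e+00] [-0.09  0.44 -0.47  1.49  0.2   1.26  0.8 ]
blue box 111 14 342 257
hole 347.5 266.5 26.5 [0.6066 0.2669 0.1507]
hole 283.4 236.4 45.4 [0.5827 0.2357 0.1507]
hole 282.4 49.5 12.9 [0.4928 0.252  0.1507]
rim region rows above lid: brightness down the middle
0
200 200 197 201 201 202 202 203 200 203 206 202 204 203 203 201 204 203 204 203 202 202 199 199 202 203 202 199 200 200
197 193 195 199 197 200 194 202 201 196 202 200 200 198 200 199 201 201 200 198 198 201 204 202 199 202 198 201 199 200
234 234 234 234 234 234 234 234 234 235 234 234 234 234 234 234 234 234 234 235 234 234 234 234 234 234 234 234 234 234
233 233 233 234 233 234 234 233 234 234 234 234 234 234 234 234 234 234 234 234 234 234 234 234 234 234 234 234 234 234
159 157 156 157 160 157 160 156 159 158 158 158 156 158 159 159 158 160 160 158 161 164 158 164 160 162 162 166 165 165
158 158 157 155 157 158 158 156 155 157 156 155 155 158 155 158 156 155 157 155 156 159 156 158 156 156 156 157 159 160
155 154 155 157 158 157 156 158 160 158 159 155 159 160 158 155 157 157 157 156 157 158 157 155 155 156 157 159 156 158
```

```bash
python3 - <<'E'
from h import *
plan(tcp=[*cw(.0005,0),.10],yaw=np.pi+YC)
# independent check of the case centre in the first top picture
im=cv2.cvtColor(cv2.imread("pics/top0.png"),cv2.COLOR_BGR2RGB); g=cv2.cvtColor(im,cv2.COLOR_RGB2GRAY)
m=(g>70).astype(np.uint8)*255
c=big(m,(165,185,265,290)).reshape(-1,2); P=np.array([plane("top",p,.05)[:2] for p in c],np.float32)*1000; print(cv2.minAreaRect(P))
E
```

```text
t 29.87 F [ 0.3  0.1 -2.1] gap 0.0112 tcp [0.5405 0.2431 0.1   ] rot [-0.    0.01 -0.  ] shift [2.72 0.09 3.  ]
((540.4473876953125, 243.36805725097656), (158.7249298095703, 236.41160583496094), 79.03760528564453)
```

Call:
jog_arm(deltas=[[0.9, 0.03, 0.5, 0, 0.01, 0], [0.9, 0.03, 0.6, 0, 0, 0], [0.85, 0.03, 0.6, 0, 0, 0], [0, 0, 0.6, 0, 0, 0], [0, 0, 0.5, 0, 0, 0], [0, 0, 0, 0, 0, 0], [0, 0, 0, 0, 0, 0]])

```text
time_s: 30.45
ee_pos: [0.5428, 0.2422, 0.1034]
eef_rot: [-3.141, -0.001, 2.953]
force: [-0.0, -0.4, -2.4]
finger_gap: 0.0116
grip_force: 45.0
```

```bash
cat > hole.py <<'E'
from h import *
st=robot.get_state(); print(st["ee_pos"].round(4),st["eef_rot"].round(4),st["force"].round(1))
im=robot.grab_frame("wrist"); cv2.imwrite("pics/w11.png",im[:,:,::-1])
b=mask(im,'blue'); b[:]=np.where(b>0,0,255); b[:25]=0; b[75:]=0; b[:,:262]=0; b[:,305:]=0
k=big(b); (u,v),r=cv2.minEnclosingCircle(k); M=cv2.moments(k); print("hole",u,v,r,M["m10"]/M["m00"],M["m01"]/M["m00"])
for z in (.075,): print("predicted pin tip px")
c=robot.camera_info("wrist"); K=np.array(c["camera_matrix"]); T=np.eye(4); T[:3,:3]=Ro.from_euler('xyz',st["eef_rot"]).as_matrix(); T[:3,3]=st["ee_pos"]
W=np.linalg.inv(T@np.array(c["mount"]))
for X in ([*cw(-.102,0),.075,1],[*(st["ee_pos"][:2]+.102*np.array([np.cos(st["eef_rot"][2]),np.sin(st["eef_rot"][2])])),st["ee_pos"][2]-.0095,1]):
    p=K@(W@np.array(X))[:3]; print((p[:2]/p[2]).round(1))
gg=cv2.cvtColor(im,cv2.COLOR_RGB2GRAY)
print("\n".join(f"{vv:3d}: "+" ".join(f"{x:3d}" for x in gg[vv,264:302])for vv in range(int(v)-17,int(v)+18)))
E
python3 hole.py
```

```text
[0.5428 0.2422 0.1034] [-3.1411e+00 -7.0000e-04  2.9527e+00] [-0.  -0.4 -2.4]
hole 282.0 47.620689392089844 14.925399780273438 281.97947454844007 47.70470717022441
predicted pin tip px
[281.9  49.5]
[281.2  51. ]
 30: 159 161 160 162 163 159 161 164 163 160 159 154 150 142 135 137 135 133 131 131 133 134 139 143 150 156 158 162 161 160 160 160 162 158 161 163 160 158
 31: 159 164 164 162 160 160 162 161 158 156 153 144 137 132 130 125 121 120 116 119 119 122 120 126 131 144 148 150 158 163 160 161 159 160 161 160 161 159
 32: 164 163 162 162 162 161 162 155 154 146 142 137 131 124 118 115 107 107 105 103 112 111 110 113 122 124 133 142 150 160 160 161 163 162 160 160 162 160
 33: 161 161 162 162 160 160 158 153 147 141 132 129 122 119 114 119 118 123 125 125 117 112 110 105 110 114 118 132 138 152 155 163 160 160 162 162 162 162
 34: 162 165 162 162 160 160 154 144 143 134 127 122 124 138 151 154 158 162 167 166 158 151 136 120 112 106 110 116 126 135 148 158 159 160 161 157 161 160
 35: 160 160 162 163 160 158 146 141 136 131 131 142 160 172 185 193 193 194 194 196 191 188 175 161 1
[... 3907 characters left out ...]
 131 134 135 134 132 130 131 127 135 142 152 157 158 160 161 159 157 159
 61: 160 162 161 159 164 160 157 152 150 145 144 135 132 129 128 131 130 133 133 133 133 135 134 135 131 129 131 135 147 152 155 158 160 157 160 160 162 159
 62: 161 161 161 159 160 159 159 159 155 151 147 139 139 139 135 135 135 132 134 133 135 135 134 133 131 132 140 148 153 157 160 158 160 156 159 160 159 158
 63: 159 160 161 162 158 160 157 161 157 158 153 146 147 144 138 138 139 137 133 134 133 131 137 134 138 142 151 157 160 158 159 156 157 162 158 160 160 160
 64: 158 159 161 162 160 158 162 160 158 161 159 153 156 150 148 144 142 140 139 142 137 143 147 149 152 154 158 160 159 160 163 160 160 158 160 160 158 159
```

The pin tip shows through the near hole: the tip is at about (284.5,51.3) and the hole centre at (282.0,47.7). Working out the offset.

```bash
cat > off.py <<'E'
from h import *
import sys
u1,v1,u2,v2=map(float,sys.argv[1:5]); st=robot.get_state()
h=plane("wrist",(u1,v1),st["ee_pos"][2]-.0095,st); p=plane("wrist",(u2,v2),.075,st)
R=Ro.from_euler('xyz',st["eef_rot"]); print("hole",h.round(4),"pin",p.round(4),"tool shift units",(R.inv().apply(p-h)/.02).round(3),"lid offset in tool mm",(R.inv().apply(h-st["ee_pos"])*1000-[102,0,0]).round(1))
E
python3 off.py 282 47.7 284.5 51.3
```

```text
hole [0.4416 0.2624 0.0944] pin [0.4411 0.2638 0.075 ] tool shift units [0.037 0.063 0.971] lid offset in tool mm [1.4 0.4 9.5]
```

Call:
jog_arm(deltas=[[0.04, 0.065, 0.15, 0, 0, 0], [0, 0, 0.15, 0, 0, 0], [0, 0, 0, 0, 0, 0], [0, 0, 0, 0, 0, 0]])

```text
time_s: 30.83
ee_pos: [0.5416, 0.2448, 0.0974]
eef_rot: [3.142, -0.001, 2.954]
force: [0.1, 0.6, -2.5]
finger_gap: 0.0113
grip_force: 45.0
```

```bash
python3 hole.py | head -8; python3 - <<'E'
from h import *
im=cv2.imread("pics/w11.png"); g=cv2.GaussianBlur(cv2.cvtColor(im,cv2.COLOR_BGR2GRAY),(3,3),0)
for v in range(28,72,2): print(v,*g[v,264:304:2])
E
```

```text
[0.5416 0.2448 0.0974] [ 3.1415e+00 -7.0000e-04  2.9543e+00] [ 0.1  0.6 -2.5]
hole 282.0 47.620689392089844 14.925399780273438 282.0140032948929 47.761394838001095
predicted pin tip px
[277.5  51.7]
[281.2  51. ]
 30: 160 160 160 162 160 163 162 163 160 161 157 157 150 144 139 136 134 130 130 132 132 138 138 143 150 153 156 159 160 162 159 160 159 161 161 160 159 160
 31: 162 161 163 162 160 163 163 162 162 155 151 145 140 133 130 122 123 119 119 119 115 121 122 127 136 141 147 153 158 160 162 161 160 159 160 162 161 159
 32: 158 161 161 161 161 160 163 160 153 144 142 136 130 124 116 113 109 105 105 105 108 109 111 115 123 125 131 142 152 158 161 163 160 162 160 161 162 161
28 161 160 160 160 160 160 159 157 154 153 154 157 158 159 160 160 160 159 159 158
30 162 161 161 163 161 157 150 140 134 131 133 139 148 155 160 161 160 161 160 160
32 160 161 161 161 153 142 130 120 115 114 114 114 122 133 149 159 161 161 161 160
34 162 161 159 153 140 130 132 149 159 164 159 139 118 114 126 147 159 161 160 160
36 160 160 155 142 131 136 165 193 199 196 193 184 163 129 113 129 153 160 159 159
3
[... 709 characters left out ...]
 137 123 122 123 122 129 153 160 159
56 160 158 152 139 126 133 158 172 173 172 159 134 122 121 123 124 141 157 159 159
58 160 160 157 147 136 132 143 158 162 157 142 129 123 124 125 134 153 159 159 159
60 161 160 159 154 145 140 137 138 140 138 132 129 126 126 134 149 159 160 159 159
62 159 161 160 159 155 147 142 138 138 136 133 131 131 139 152 157 159 160 158 159
64 161 160 160 160 159 157 153 147 144 140 141 144 150 157 158 160 159 159 159 159
66 159 158 159 160 159 159 158 159 157 155 156 157 159 158 160 159 157 159 159 158
68 158 158 158 157 158 158 157 157 158 158 158 158 158 157 157 157 157 158 158 157
70 158 158 157 157 158 158 157 157 158 158 159 157 158 157 157 157 156 158 158 157
```

```bash
python3 off.py 282 47.7 280 53.3
```

```text
hole [0.4401 0.2644 0.088 ] pin [0.4408 0.2632 0.075 ] tool shift units [-0.045 -0.049  0.651] lid offset in tool mm [1.4 0.4 9.6]
```

Call:
jog_arm(deltas=[[-0.04, -0.05, 0.1, 0, 0, 0], [0, 0, 0.05, 0, 0, 0], [0, 0, 0, 0, 0, 0], [0, 0, 0, 0, 0, 0]])

```text
time_s: 31.22
ee_pos: [0.5421, 0.2436, 0.0944]
eef_rot: [-3.142, -0.001, 2.954]
force: [0.3, -0.5, -2.8]
finger_gap: 0.0113
grip_force: 45.0
```

```bash
cat > b.py <<'E'
from h import *
import subprocess
st=robot.get_state(); print(st["time_s"],st["ee_pos"].round(4),st["eef_rot"].round(4),st["force"].round(1),st["torque"].round(2))
im=robot.grab_frame("wrist"); cv2.imwrite("pics/w12.png",im[:,:,::-1]); g=cv2.cvtColor(im,cv2.COLOR_RGB2GRAY).astype(float)
s=g[42:64,270:294]; w=np.clip(s-140,0,None); yy,xx=np.mgrid[42:64,270:294]; w*=((xx-282)**2+(yy-51)**2<130)
print("blob",(w*xx).sum()/w.sum(),(w*yy).sum()/w.sum(),w.sum())
subprocess.run(["python3","off.py","282","47.7",str((w*xx).sum()/w.sum()),str((w*yy).sum()/w.sum())])
E
python3 b.py
```

```text
hole [0.4406 0.2633 0.085 ] pin [0.4407 0.2635 0.075 ] tool shift units [-0.006  0.014  0.5  ] lid offset in tool mm [1.4 0.4 9.6]
31.2167 [0.5421 0.2436 0.0944] [-3.1416e+00 -7.0000e-04  2.9542e+00] [ 0.3 -0.5 -2.8] [ 0.09 -0.19  0.01]
blob 282.6049481245012 50.77999467943602 3759.0
```

The hole is aligned with the pin within 0.3 mm. Lowering onto the pins.

Call:
jog_arm(deltas=[[0, 0, 0.15, 0, 0, 0], [0, 0, 0.15, 0, 0, 0], [0, 0, 0, 0, 0, 0]])

```text
time_s: 31.52
ee_pos: [0.5417, 0.2434, 0.0877]
eef_rot: [-3.141, -0.001, 2.954]
force: [-0.4, -0.1, -2.5]
finger_gap: 0.0118
grip_force: 45.0
```

Call:
jog_arm(deltas=[[0, 0, 0.12, 0, 0, 0], [0, 0, 0.12, 0, 0, 0], [0, 0, 0, 0, 0, 0]])

```text
time_s: 31.77
ee_pos: [0.5418, 0.2435, 0.0831]
eef_rot: [-3.141, -0.001, 2.954]
force: [-0.1, -0.0, -2.3]
finger_gap: 0.0117
grip_force: 45.0
```

```bash
python3 b.py
```

```text
hole [0.4404 0.2632 0.0738] pin [0.4411 0.2637 0.075 ] tool shift units [-0.03   0.035 -0.058] lid offset in tool mm [1.4 0.4 9.6]
31.7667 [0.5418 0.2435 0.0831] [-3.1413e+00 -1.2000e-03  2.9543e+00] [-0.1 -0.  -2.3] [ 0.12 -0.13  0.01]
blob 283.56388799485035 48.79401351786289 18642.0
```

Call:
jog_arm(deltas=[[-0.02, 0.03, 0.12, 0, 0, 0], [0, 0, 0.12, 0, 0, 0], [0, 0, 0, 0, 0, 0]])

```text
time_s: 32.07
ee_pos: [0.5425, 0.2439, 0.0784]
eef_rot: [-3.141, -0.001, 2.954]
force: [-0.1, -0.2, -2.2]
finger_gap: 0.012
grip_force: 45.0
```

Call:
jog_arm(deltas=[[0, 0, 0.1, 0, 0, 0], [0, 0, 0.1, 0, 0, 0], [0, 0, 0, 0, 0, 0]])

```text
time_s: 32.32
ee_pos: [0.5425, 0.244, 0.0744]
eef_rot: [-3.141, -0.001, 2.954]
force: [-0.3, -0.5, -3.1]
finger_gap: 0.0114
grip_force: 45.0
```

Call:
jog_arm(deltas=[[0, 0, 0.1, 0, 0, 0], [0, 0, 0.05, 0, 0, 0], [0, 0, 0, 0, 0, 0]])

```text
time_s: 32.57
ee_pos: [0.5426, 0.2441, 0.0716]
eef_rot: [-3.142, -0.001, 2.954]
force: [0.5, -0.2, -2.3]
finger_gap: 0.0113
grip_force: 45.0
```

Call:
jog_arm(deltas=[[0, 0, 0.1, 0, 0, 0], [0, 0, 0.05, 0, 0, 0], [0, 0, 0, 0, 0, 0]])

```text
time_s: 32.82
ee_pos: [0.5428, 0.2442, 0.0693]
eef_rot: [3.141, -0.0, 2.954]
force: [-1.0, -0.9, 2.2]
finger_gap: 0.0118
grip_force: 45.0
```

Call:
jog_arm(deltas=[[0, 0, 0.07, 0, 0, 0], [0, 0, 0, 0, 0, 0]])

```text
time_s: 32.98
ee_pos: [0.5428, 0.2442, 0.0681]
eef_rot: [3.141, -0.0, 2.954]
force: [-2.1, -2.6, 4.9]
finger_gap: 0.0117
grip_force: 45.0
```

Call:
jog_arm(deltas=[[0, 0, 0.05, 0, 0, 0], [0, 0, 0, 0, 0, 0]])

```text
time_s: 33.15
ee_pos: [0.5428, 0.2442, 0.0672]
eef_rot: [3.141, 0.0, 2.954]
force: [-2.6, -2.7, 5.6]
finger_gap: 0.0112
grip_force: 45.0
```

Call:
jog_arm(deltas=[[0, 0, 0.05, 0, 0, 0], [0, 0, 0, 0, 0, 0]])

```text
time_s: 33.32
ee_pos: [0.5428, 0.2442, 0.0663]
eef_rot: [3.141, 0.0, 2.954]
force: [-2.7, -2.2, 5.4]
finger_gap: 0.0115
grip_force: 45.0
```

Call:
jog_arm(deltas=[[0, 0, 0.05, 0, 0, 0], [0, 0, 0, 0, 0, 0]])

```text
time_s: 33.48
ee_pos: [0.5428, 0.2442, 0.0655]
eef_rot: [3.141, 0.0, 2.954]
force: [-3.7, -3.2, 8.9]
finger_gap: 0.0114
grip_force: 45.0
```

Call:
jog_arm(deltas=[[0, 0, 0.05, 0, 0, 0], [0, 0, 0, 0, 0, 0]])

```text
time_s: 33.65
ee_pos: [0.5429, 0.2442, 0.0654]
eef_rot: [-3.142, 0.0, 2.954]
force: [-7.4, -5.3, 18.6]
finger_gap: 0.0115
grip_force: 45.0
```

Rim contact at the predicted height. One small extra press, then check that it is level.

Call:
jog_arm(deltas=[[0, 0, 0.04, 0, 0, 0], [0, 0, 0, 0, 0, 0]])

```text
time_s: 33.82
ee_pos: [0.5429, 0.2442, 0.0654]
eef_rot: [-3.141, 0.001, 2.954]
force: [-11.9, -6.9, 25.8]
finger_gap: 0.0117
grip_force: 45.0
```

```bash
python3 - <<'E'
from h import *
st=robot.get_state(); print(st["ee_pos"].round(4),st["eef_rot"].round(4),st["force"].round(1),st["torque"].round(2))
E
```

```text
[0.5429 0.2442 0.0654] [-3.1413e+00  7.0000e-04  2.9541e+00] [-11.9  -6.9  25.8] [-1.57  2.38 -0.07]
```

Call:
jog_arm(deltas=[[0, 0, -0.05, 0, 0, 0], [0, 0, -0.03, 0, 0, 0], [0, 0, 0, 0, 0, 0]])

```text
time_s: 34.07
ee_pos: [0.5428, 0.2442, 0.0654]
eef_rot: [3.141, 0.0, 2.954]
force: [-5.2, -2.7, 10.3]
finger_gap: 0.0112
grip_force: 45.0
```

Call:
jog_arm(deltas=[[0, 0, 0, 0, 0, 0], [0, 0, 0, 0, 0, 0], [0, 0, 0, 0, 0, 0], [0, 0, 0, 0, 0, 0], [0, 0, 0, 0, 0, 0], [0, 0, -0.2, 0, 0, 0], [0, 0, -0.5, 0, 0, 0], [0, 0, -1, 0, 0, 0]], gripper=-0.3)

```text
time_s: 34.73
ee_pos: [0.5415, 0.2436, 0.0974]
eef_rot: [-3.14, -0.003, 2.954]
force: [-0.5, 0.2, 0.5]
finger_gap: 0.0539
grip_force: 0.0
```

Call:
jog_arm(deltas=[[0, 0, -1, 0, 0, 0], [0, 0, -1, 0, 0, 0], [0, 0, -1, 0, 0, 0], [0.5, 0, -1, 0, 0, 0], [1, 0, 0, 0, 0, 0], [1, 0, 0, 0, 0, 0], [0.5, 0, 0, 0, 0, 0], [0, 0, 0, 0, 0, 0]])

```text
time_s: 35.4
ee_pos: [0.4822, 0.2563, 0.1793]
eef_rot: [3.141, 0.0, 2.957]
force: [-0.9, -0.2, -0.4]
finger_gap: 0.0564
grip_force: 0.0
```

```bash
python3 - <<'E'
from h import *
st=robot.get_state(); print(st["time_s"],st["ee_pos"].round(4),st["force"].round(1),st["finger_gap"])
im=robot.grab_frame("side"); cv2.imwrite("pics/s13.png",im[:,:,::-1])
print("side lid on rim",rect("side",'blue',.056,(120,200,340,380),im),"yellow px",int((mask(im,'yellow')[200:380,150:340]>0).sum()))
im=robot.grab_frame("wrist"); cv2.imwrite("pics/w13.png",im[:,:,::-1])
print("yellow wrist",int((mask(im,'yellow')[:250]>0).sum()))
# lid corners in wrist view, at z 56 mm: side lengths show tilt or height error
c=big(mask(im,'blue'),(0,0,560,250)).reshape(-1,2); i=c[c[:,1]<250]
top=c[np.abs(c[:,1]-c[:,1].min())<4]; a,b=top[top[:,0].argmin()],top[top[:,0].argmax()]
A,B=plane("wrist",a,.056,st),plane("wrist",b,.056,st); print(a,b,A.round(4),B.round(4),np.linalg.norm(A-B),"expect",cw(-.115,.075),cw(-.115,-.075))
E
```

```text
35.4 [0.4822 0.2563 0.1793] [-0.9 -0.2 -0.4] 0.05636613235930019
side lid on rim [541.7 245.2 236.4 154.7 -10.4] yellow px 21
yellow wrist 0
[250 227] [290 227] [0.5035 0.2243 0.056 ] [0.5099 0.2587 0.056 ] 0.03508521809906702 expect [0.44094827 0.33827236] [0.41306146 0.1908874 ]
```

```bash
python3 - <<'E'
from h import *
im=cv2.cvtColor(cv2.imread("pics/s13.png"),cv2.COLOR_BGR2RGB); m=mask(im,'yellow'); m[:200]=0;m[380:]=0;m[:,:150]=0;m[:,340:]=0
ys,xs=np.nonzero(m); print(list(zip(xs,ys)))
c=big(mask(im,'blue'),(120,200,340,380)); print(cv2.approxPolyDP(cv2.convexHull(c),5,True).reshape(-1,2).tolist())
K,R,t=cam("side")
for x,y in((-.115,-.075),(-.115,.075),(.115,.075),(.115,-.075)):
    p=K@(R@np.array([*cw(x,y),.056])+t); print((p[:2]/p[2]).round(1))
E
```

```text
[(np.int64(245), np.int64(259)), (np.int64(244), np.int64(260)), (np.int64(245), np.int64(260)), (np.int64(246), np.int64(260)), (np.int64(247), np.int64(260)), (np.int64(245), np.int64(261)), (np.int64(246), np.int64(261)), (np.int64(247), np.int64(261)), (np.int64(248), np.int64(261)), (np.int64(246), np.int64(262)), (np.int64(247), np.int64(262)), (np.int64(248), np.int64(262)), (np.int64(249), np.int64(262)), (np.int64(273), np.int64(262)), (np.int64(247), np.int64(263)), (np.int64(248), np.int64(263)), (np.int64(249), np.int64(263)), (np.int64(277), np.int64(266)), (np.int64(276), np.int64(267)), (np.int64(277), np.int64(267)), (np.int64(235), np.int64(289))]
[[193, 276], [265, 275], [297, 308], [245, 345]]
[297.7 306.9]
[246.9 345.2]
[194.7 275.4]
[243. 245.]
```

The three visible lid corners match the seated prediction within 2 px. The few yellow pixels are the gripper's brass rings, not the seal. Handing in.

```bash
python3 -c "
from rig import robot
print(robot.sign_off())"
```

```text
the job is handed in; nothing more can be done
None
```

The camera lies flat in the cradle, the lid sits flush on the rim over both pins and is released, and the job was handed in at about 36 s; the control box, mug and bottle were not touched.

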